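# Load three square reagent bottles into the analyser carrier

## Robot

A 7-joint arm with a two-finger parallel gripper is mounted at the origin on the work surface. World frame = base frame: x ahead of the robot, y to its left, z up, the work surface at z = 0. Lengths are in m, angles in rad, forces in N, time in s.
With the tool pointing down it reaches from about 0.4 to 0.875 m from the base axis. Payload 19.3 kg.
Tool frame: the origin (TCP) lies at the very end of the fingers, on their centre line; the grasp point (between the pads) lies 19 mm behind it; z points along the fingers, y is the line along which they close (so a half turn about z gives the same grasp; the last joint's range is limited). The gripper opens to 85 mm and grips with 20 to 120 N. Pads are 22 mm wide; open, the fingers measure 114 mm over their backs; the gripper's body (76 mm by 85 mm) begins 54 mm behind the grasp point. The pads swing forward as they close: fully open they stand 13 mm farther back than shut.
Start: joints at [1.19, 0.521, -0.036, 1.599, 0.021, 1.021, -0.113], TCP at [0.191, -0.595, 0.231] pointing down, gripper open.
Joint ranges: [-2.91, 2.91], [-0.3, 2.13], [-1.5, 1.42], [0.17, 2.43], [-1.26, 4.41], [0.16, 1.93], [-2.52, 2.52]. Speed limits (rad/s): [1.89, 1.89, 2.39, 2.39, 3.01, 3.01, 3.01].

## Interface

Orientations are given as [roll, pitch, yaw] about the fixed x, y, z axes, in that order (R = Rz(yaw) Ry(pitch) Rx(roll)).
In Python, from workcell import bot gives the robot as it stands.
- The arm moves only by the tool carry_out, never from a script. Its argument "rows" is a list that holds one entry, the list of rows, each a list of 4 numbers: the shift along the tool's x, y, z in m, then the turn about the tool's z in degrees. In form: [[[x, y, z, twist], ...]]. A call has 1 to 12 rows; each row is the pose to reach, as a shift and turn from the pose commanded when the call began, along the tool's axes at that moment; what a row does not reach only later rows make up. A row lasts 1/12 s, in which the tool goes at most 41.7 mm and 7.16 degrees, less where a joint would pass 70% of its speed; a pose out of reach is approached as far as the arm can. A call with a gripper value outside its range is refused whole. "grip" is the finger opening in m, from 0 to 0.0854, set as the call begins (left out, the last holds). The fingers move at their own pace and stop on an object; "grip_force" is the grip in N (left out, the last holds). Time passes only in rows, so rows that repeat a pose let the fingers close. It gives the time, the measured TCP pose, the force, the opening and the grip force at its end, in the units of the state.
- bot.observe(): the state, without advancing time (a new reading comes with each control period).
- bot.grab_frame(name): name is "scene" or "top"; returns a dict with "pixels" (384x512x3 uint8, red, green, blue), "K" (3x3 intrinsics, pixels), "pose" (4x4, takes a point from camera to world coordinates). Camera axes: x right, y down, z forward; pixel columns grow to the right and rows downward; lengths in m; the calibration is good to about 2 mm. A picture is of the moment at which its call begins. There is no depth.
- bot.job_done(): hands the job in; it is judged then, once.
Trained networks look in a picture, given as the dict that the camera call returned (one of the last four; its "shot" number tells which), for a name from the list of things; names that differ only in an ending like _2 or _b are one class to them, and where a whole thing is asked for, a point or a joint stands for the part that bears it (a point fixed in the world has none). Each returns a list of dicts, best first, with "conf" (0 to 1); they miss things now and then, are a little off and sometimes report something else, mostly with a low value. They report only what shows in the picture. A call takes as long as a camera call. They do not tell look-alikes from the thing itself.
- bot.look_for(picture, label): "position" ([column, row] in pixels, amid what is visible of it).
- bot.regions_of(picture, label): "region" (384x512 bool, what is visible of it) and "position" ([column, row] in pixels, amid what is visible of it).
- bot.spot_point(picture, label): "position" ([column, row] in pixels: a listed point, or the origin of a listed thing).
The state is a dict: "clock": time; "qpos": joint angles; "qd": joint speeds; "joint_efforts": joint torques, N m; "position": TCP position; "tool_rot": TCP orientation; "force": force on the tool from outside, world axes, zero at the start; "moment": the same for the moment, N m; "grip_width": finger opening in m; "finger_force": force on a finger pad.
Only numpy, scipy, OpenCV 4.12 (cv2) and the standard library are available. Lean on these libraries where they do the work, as an engineer would, in place of code of your own. Each camera call takes 0.05 s, during which the arm holds its last target. There are 200 camera calls.

## Task

Load the three square white reagent bottles into the metal carrier, one in each well, upright with the cap on top and right down at the bottom. The one that lies on its side must first be laid on the sloping steel rest with its base against the lip and its cap end up, let go of there, and only then taken again, with a new grip, to go into the carrier. Put the bottles down rather than dropping them or knocking them over, and leave the other things on the counter where they are.

Things in the scene. Friction and masses are not known exactly. Their poses are not given: they have to be found in the camera images.
- bottle_a: square white bottle, body 44 x 44 x 100 mm with rounded edges, grey round cap 30 mm across and 18 mm high on its end (118 mm in all), about 0.16 kg. It stands upright at the start; origin at the centre of its underside, z up through the cap, x and y across its flat sides
- bottle_b: square white bottle, body 44 x 44 x 100 mm with rounded edges, grey round cap 30 mm across and 18 mm high on its end (118 mm in all), about 0.16 kg. It stands upright at the start; origin at the centre of its underside, z up through the cap, x and y across its flat sides
- bottle_c: square white bottle, body 44 x 44 x 100 mm with rounded edges, grey round cap 30 mm across and 18 mm high on its end (118 mm in all), about 0.16 kg. It lies on its side at the start; origin at the centre (along its 118 mm) of the side it lies on, x along the bottle from base to cap, z up at the start; the bottle's axis runs 22 mm above the origin along z
- bottle_a_base (a point): centre of the bottle's base face; axes as its body's
- bottle_b_base (a point): centre of the bottle's base face; axes as its body's
- bottle_c_base (a point): centre of the bottle's base face; axes as its body's
- bottle_a_cap (a point): centre of the top of the bottle's cap; axes as its body's
- bottle_b_cap (a point): centre of the top of the bottle's cap; axes as its body's
- bottle_c_cap (a point): centre of the top of the bottle's cap; axes as its body's
- carrier: fixed aluminium block, 80 (x) x 216 (y) x 55 (z) mm, three square wells 54 x 54 mm and 49 mm deep in a row along its y, 70 mm apart, sides along x and y; origin at the centre of its underside
- well_0 (a point): centre of the floor of a well (6 mm above the counter), at the carrier's -y end; axes as the carrier's
- well_1 (a point): centre of the floor of a well (6 mm above the counter), the middle one; axes as the carrier's
- well_2 (a point): centre of the floor of a well (6 mm above the counter), at the carrier's +y end; axes as the carrier's
- rest: fixed steel rest: a flat plate 50 mm wide and 80 mm long that slopes up at 45 degrees towards the rest's own +x, with a lip 20 mm high across its lower end and no side walls, on a foot 110 x 80 mm; origin at the centre of its underside; overall 77 mm high
- rest_foot (a point): where the centre of the base face of a bottle comes that lies on the slope against the lip: on the lip's face, 22 mm off the plate; axes as the rest's
- rest_head (a point): where the centre of the cap's top of that bottle comes: 118 mm up the slope from rest_foot, beyond the plate's upper end; axes as the rest's
- round_bottle: bystander: round white bottle, 48 mm across, 125 mm high, upright; origin at the centre of its underside
- round_jar: bystander: round white jar, 60 mm across, 85 mm high; origin at the centre of its underside
- tip_box: bystander: pipette-tip box 80 x 100 x 65 mm; origin at the centre of its underside
- pen_cup: bystander: black cup 70 mm across, 90 mm high; origin at the centre of its underside
- timer: bystander: flat white timer 60 x 70 x 30 mm; origin at the centre of its underside
Not all that is in view belongs to the job. What is shaped like the bottle_a but purple is not meant. What is shaped like the bottle_b but orange is not meant.

How it is judged:
On the way:
1. the bottle that lay on its side lies on the sloping rest, base at the lip and cap end up, let go of (distance between bottle_c_base and rest_foot below 0.025 m and distance between bottle_c_cap and rest_head below 0.025 m and linear speed of bottle_c below 0.03 m/s and contact force between the fingers and bottle_c below 0.05 N and contact force between bottle_c and rest above 0.2 N), for 0.2 s.
At the end, for the whole second after the job is handed in: each of the three wells holds one of the square bottles, cap up: its base within 14 mm of the well's centre and within 10 mm of the well's floor, its cap more than 110 mm above the counter, at rest and released (((horizontal distance between bottle_a_base and well_0 below 0.014 m and height (world z) of bottle_a_base below 0.016 m and height (world z) of bottle_a_cap above 0.11 m and linear speed of bottle_a below 0.03 m/s and contact force between the fingers and bottle_a below 0.05 N) or (horizontal distance between bottle_b_base and well_0 below 0.014 m and height (world z) of bottle_b_base below 0.016 m and height (world z) of bottle_b_cap above 0.11 m and linear speed of bottle_b below 0.03 m/s and contact force between the fingers and bottle_b below 0.05 N) or (horizontal distance between bottle_c_base and well_0 below 0.014 m and height (world z) of bottle_c_base below 0.016 m and height (world z) of bottle_c_cap above 0.11 m and linear speed of bottle_c below 0.03 m/s and contact force between the fingers and bottle_c below 0.05 N)) and ((horizontal distance between bottle_a_base and well_1 below 0.014 m and height (world z) of bottle_a_base below 0.016 m and height (world z) of bottle_a_cap above 0.11 m and linear speed of bottle_a below 0.03 m/s and contact force between the fingers and bottle_a below 0.05 N) or (horizontal distance between bottle_b_base and well_1 below 0.014 m and height (world z) of bottle_b_base below 0.016 m and height (world z) of bottle_b_cap above 0.11 m and linear speed of bottle_b below 0.03 m/s and contact force between the fingers and bottle_b below 0.05 N) or (horizontal distance between bottle_c_base and well_1 below 0.014 m and height (world z) of bottle_c_base below 0.016 m and height (world z) of bottle_c_cap above 0.11 m and linear speed of bottle_c below 0.03 m/s and contact force between the fingers and bottle_c below 0.05 N)) and ((horizontal distance between bottle_a_base and well_2 below 0.014 m and height (world z) of bottle_a_base below 0.016 m and height (world z) of bottle_a_cap above 0.11 m and linear speed of bottle_a below 0.03 m/s and contact force between the fingers and bottle_a below 0.05 N) or (horizontal distance between bottle_b_base and well_2 below 0.014 m and height (world z) of bottle_b_base below 0.016 m and height (world z) of bottle_b_cap above 0.11 m and linear speed of bottle_b below 0.03 m/s and contact force between the fingers and bottle_b below 0.05 N) or (horizontal distance between bottle_c_base and well_2 below 0.014 m and height (world z) of bottle_c_base below 0.016 m and height (world z) of bottle_c_cap above 0.11 m and linear speed of bottle_c below 0.03 m/s and contact force between the fingers and bottle_c below 0.05 N))); the robot touches nothing.
It fails at once if a square bottle is dropped or knocked over (faster than 0.6 m/s while not held) ((linear speed of bottle_a above 0.6 m/s and contact force between the fingers and bottle_a below 0.01 N) or (linear speed of bottle_b above 0.6 m/s and contact force between the fingers and bottle_b below 0.01 N) or (linear speed of bottle_c above 0.6 m/s and contact force between the fingers and bottle_c below 0.01 N)).
It fails at once if one of the other things on the counter is shifted by more than 30 mm (distance of any of round_bottle, round_jar, tip_box, pen_cup, timer from where it was at the start of the episode above 0.03 m).
It also fails if it takes over 72 s, if anything falls off the work surface, if the arm or the gripper's body presses on something with over 40 N, if the wrist force passes 120 N, or if a joint passes its speed limit or range.

## Working session

There is one attempt and no reset: what is moved stays moved. The work goes in short steps, Python scripts to look and compute and a tool call to move; the robot and the scene stay as the last step left them, time stands still between calls to the robot, and variables do not carry over. Pictures are saved under pics/ and viewed, at most 10 in all, crops included, and the job is handed in when it is done.

Besides the shell and the picture viewer there is one more tool, called after ">>>" as a command line: name --argument value ..., lists and objects as JSON in quotes. carry_out: Moves the arm, as the interface text tells. Its arguments: {"type":"object","properties":{"rows":{"type":"array","items":{"type":"array","items":{"type":"array","items":{"type":"number"}}}},"grip":{"type":"number"},"grip_force":{"type":"number"}},"required":["rows"]}

```bash
mkdir -p pics; python3 - <<'E'
from workcell import bot
import cv2
o=bot.observe(); print({k:o[k] for k in('clock','qpos','position','tool_rot','grip_width')})
for n in('scene','top'):
    f=bot.grab_frame(n); cv2.imwrite(f'pics/{n}0.png',cv2.resize(f['pixels'][:,:,::-1],(800,600)))
    print(n,f['pose'].round(3).tolist(),f['K'].round(1).tolist())
    for l in('bottle_a','carrier','rest'):
        print(l,[(p['conf'],[round(x) for x in p['position']]) for p in bot.look_for(f,l)])
    for l in('bottle_a_base','bottle_c_base','bottle_a_cap','bottle_c_cap','well_0','well_1','well_2','rest_foot','rest_head','bottle_c'):
        print(l,[(round(p['conf'],2),[round(x) for x in p['position']]) for p in bot.spot_point(f,l)])
E
```

```text
{'clock': 0.0, 'qpos': array([ 1.18980053,  0.52204556, -0.03634243,  1.60001487,  0.02121402,
        1.02106152, -0.11284014]), 'position': array([ 0.19100283, -0.59474757,  0.23070344]), 'tool_rot': array([-3.14045200e+00,  8.50245253e-05,  3.10766216e-01]), 'grip_width': 0.0855336851611197}
scene [[-0.872, 0.294, -0.392, 0.938], [0.49, 0.498, -0.716, 0.754], [-0.015, -0.816, -0.578, 0.7], [0.0, 0.0, 0.0, 1.0]] [[388.4, 0.0, 257.4], [0.0, 388.4, 192.2], [0.0, 0.0, 1.0]]
bottle_a [(0.94, [259, 293]), (0.91, [208, 224]), (0.86, [303, 263]), (0.66, [381, 239]), (0.64, [340, 244]), (0.58, [250, 258])]
carrier [(0.75, [254, 167]), (0.54, [272, 214])]
rest [(0.87, [202, 163]), (0.73, [205, 224])]
bottle_a_base [(0.96, [297, 280]), (0.78, [260, 308]), (0.66, [254, 276])]
bottle_c_base [(0.97, [190, 229])]
bottle_a_cap [(0.96, [262, 271]), (0.78, [302, 244]), (0.72, [250, 238]), (0.17, [212, 228])]
bottle_c_cap [(0.96, [229, 219])]
well_0 [(0.79, [271, 218]), (0.75, [261, 205]), (0.59, [277, 232])]
well_1 [(0.79, [271, 218]), (0.75, [261, 205]), (0.59, [277, 232])]
well_2 [(0.79, [271, 21
[... 654 characters left out ...]
0, 224])]
bottle_a_base [(0.77, [159, 155]), (0.66, [170, 193]), (0.58, [190, 166])]
bottle_c_base [(0.7, [262, 137]), (0.7, [242, 212])]
bottle_a_cap [(0.79, [151, 145]), (0.76, [186, 156])]
bottle_c_cap [(0.64, [257, 173]), (0.27, [318, 233])]
well_0 [(0.81, [224, 206]), (0.79, [269, 213]), (0.67, [242, 214])]
well_1 [(0.81, [224, 206]), (0.79, [269, 213]), (0.67, [242, 214])]
well_2 [(0.81, [224, 206]), (0.79, [269, 213]), (0.67, [242, 214])]
rest_foot [(0.65, [361, 176]), (0.19, [120, 189])]
rest_head [(0.72, [391, 193]), (0.62, [168, 232])]
bottle_c [(0.73, [258, 160]), (0.7, [169, 194]), (0.65, [160, 266]), (0.63, [170, 234]), (0.63, [262, 138]), (0.62, [158, 188]), (0.57, [158, 156])]
```

View pics/scene0.png

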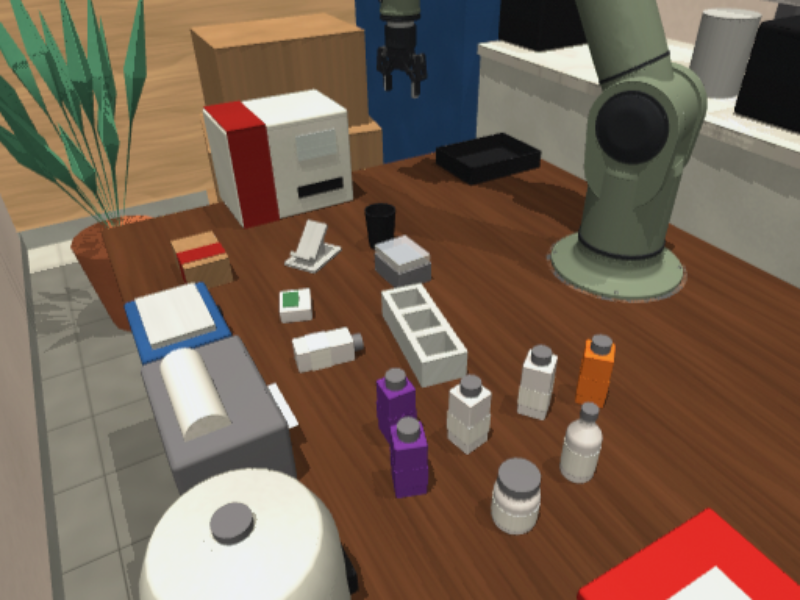

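View pics/top0.png

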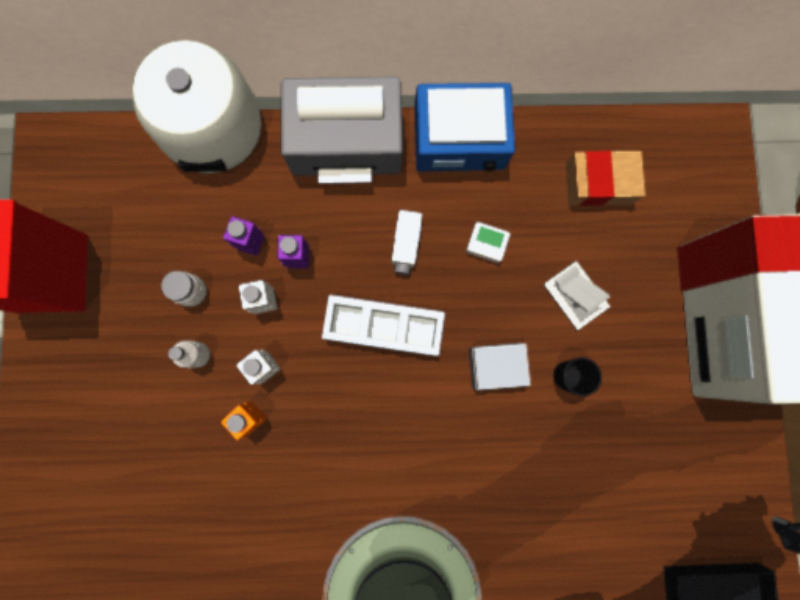

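The scene image (800x600) shows the white bottles at (470,412) and (537,382), with the lying one at (325,348) and its cap to the right. The carrier is at (423,332) and the rest at (313,245). In the top image the same things are at (258,295), (258,367), (406,240), (384,326) and (577,293). Purple and orange bottles are decoys. Next I'll fit models to the silhouettes.

```bash
cat > h.py <<'E'
import numpy as np, cv2
from workcell import bot
from scipy.optimize import minimize
def proj(f,P):
    T=np.linalg.inv(f['pose']); c=np.asarray(P)@T[:3,:3].T+T[:3,3]; p=c@f['K'].T
    return p[:,:2]/p[:,2:]
def ray(f,px,z):
    d=f['pose'][:3,:3]@np.linalg.inv(f['K'])@[px[0],px[1],1]; o=f['pose'][:3,3]
    return (o+d*(z-o[2])/d[2])[:2]
def tri(fs,pxs):
    A=np.zeros((3,3));b=np.zeros(3)
    for f,p in zip(fs,pxs):
        d=f['pose'][:3,:3]@np.linalg.inv(f['K'])@[p[0],p[1],1];d/=np.linalg.norm(d)
        M=np.eye(3)-np.outer(d,d);A+=M;b+=M@f['pose'][:3,3]
    return np.linalg.solve(A,b)
def box(x0,x1,y0,y1,z0,z1): return np.array([[x,y,z] for x in(x0,x1) for y in(y0,y1) for z in(z0,z1)])
t=np.linspace(0,2*np.pi,24)
_c=np.r_[[[.015*np.cos(a),.015*np.sin(a),z] for a in t for z in(.1,.118)]]
UP=[box(-.022,.022,-.022,.022,0,.1),_c]
LIE=[np.c_[p[:,2]-.059,p[:,1],p[:,0]+.022] for p in UP]
CAR=[box(-.04,.04,-.108,.108,0,.055)]
def sil(f,parts,v,S=4):
    c,s=np.cos(v[2]),np.sin(v[2]); m=np.zeros((384*S,512*S),np.uint8)
    for P in parts:
        W=np.c_[P[:,0]*c-P[:,1]*s+v[0],P[:,0]*s+P[:,1]*c+v[1],P[:,2]]
        cv2.fillConvexPoly(m,cv2.convexHull(((proj(f,W)+.5)*S).astype(np.float32)).round().astype(np.int32),1)
    return cv2.resize(m.astype(np.float32),(512,384),interpolation=cv2.INTER_AREA)
def fit(fs,regs,parts,v0):
    def cost(v):
        r=0
        for f,g in zip(fs,regs):
            m=sil(f,parts,v); r+=1-np.minimum(m,g).sum()/np.maximum(m,g).sum()
        return r/len(fs)
    best=None
    for dy in(-.5,-.25,0,.25,.5):
        s=np.array(v0)+[0,0,dy]
        q=minimize(cost,s,method='Nelder-Mead',options=dict(initial_simplex=[s,s+[.02,0,0],s+[0,.02,0],s+[0,0,.15]],xatol=2e-4,fatol=1e-4))
        if best is None or q.fun<best.fun: best=q
    return best.x.round(4),round(best.fun,3)
def reg(f,label,px):
    R=bot.regions_of(f,label)
    r=min(R,key=lambda r:np.hypot(*(np.array(r['position'])-px)))
    return r['region'].astype(np.float32), r['position'], round(r['conf'],2), int(r['region'].sum())
E
python3 - <<'E'
from h import *
fs=[bot.grab_frame('scene'),bot.grab_frame('top')]
for n,l,p,parts,v0 in[('A','bottle_a',[(301,264),(165,189)],UP,None),('B','bottle_a',[(341,244),(165,235)],UP,None),('C','bottle_a',[(208,224),(259,153)],LIE,None),('car','carrier',[(272,214),(246,209)],CAR,None)]:
    R=[reg(f,l,q) for f,q in zip(fs,p)]
    v=ray(fs[1],p[1],.05); y0={'C':np.pi}.get(n,0)
    print(n,[r[1:] for r in R],v.round(3),fit(fs,[r[0] for r in R],parts,[*v,y0]))
for l in('rest_foot','rest_head','rest'):
    ps=[bot.spot_point(f,l)[0]['position'] for f in fs]; print(l,ps,tri(fs,ps).round(4))
for f in fs: print('wells',[ray(f,w['position'],.006).round(4) for w in bot.spot_point(f,'well_0')])
ps=[(190,229),(262,137)]
for l,z in(('bottle_c_base',.022),('bottle_c_cap',.022)):
  for f in fs: print(l,[ray(f,w['position'],z).round(4) for w in bot.spot_point(f,l)[:2]])
R=reg(fs[1],'rest',(368,190)); c=cv2.findContours(R[0].astype(np.uint8),0,2)[0]
print(R[1:],cv2.minAreaRect(max(c,key=len)))
E
```

```text
A [([341.3, 243.6], 0.63, 888), ([164.4, 192.1], 0.9, 392)] [0.559 0.252] (array([0.556 , 0.2523, 0.2021]), np.float64(0.537))
B [([341.3, 243.6], 0.63, 888), ([164.3, 233.4], 0.81, 395)] [0.427 0.251] (array([0.4281, 0.25  , 0.6412]), np.float64(0.063))
C [([207.7, 225.0], 0.61, 949), ([185.8, 160.5], 0.61, 375)] [ 0.661 -0.024] (array([ 0.6595, -0.0264,  2.9744]), np.float64(0.524))
car [([268.7, 213.8], 0.67, 2212), ([243.7, 205.6], 0.88, 2120)] [0.496 0.018] (array([ 0.4991,  0.0211, -0.173 ]), np.float64(0.031))
rest_foot [[192.8, 162.8], [358.9, 175.6]] [ 0.5895 -0.3221  0.038 ]
rest_head [[202.9, 128.2], [386.5, 195.2]] [ 0.5222 -0.3678  0.1275]
rest [[199.5, 165.6], [367.6, 188.1]] [ 0.5554 -0.3594 -0.0028]
wells [array([ 0.4949, -0.047 ]), array([0.5142, 0.0825]), array([0.4987, 0.0234]), array([0.5031, 0.0192])]
wells [array([0.5136, 0.0797]), array([0.4924, 0.0237]), array([ 0.4858, -0.0492]), array([0.4546, 0.3741]), array([ 0.3914, -0.3312]), array([0.4227, 0.2449])]
bottle_c_base [array([ 0.711 , -0.0221]), array([0.4394, 0.2637])]
bottle_c_base [array([0.4997, 0.0238]), array([0.4871, 0.0205])]
bottle_c_cap [array([ 0.6076, -0.0086])]
bottle_c_cap [array([0.4241, 0.2409]), array([ 0.6098, -0.0181])]
([368.6, 188.2], 0.63, 973) ((369.8675537109375, 188.00540161132812), (36.319602966308594, 29.77619171142578), 53.97262954711914)
```

```bash
python3 - <<'E'
from h import *
fs=[bot.grab_frame('scene'),bot.grab_frame('top')]
A=reg(fs[0],'bottle_a',(301,264)),reg(fs[1],'bottle_a',(165,189))
C=reg(fs[0],'bottle_c',(208,224)),reg(fs[1],'bottle_c',(259,153))
def near(R,ps): return [i for i in(0,1) if np.hypot(*(np.array(R[i][1])-ps[i]))<10]
for n,R,ps,parts,v0 in(('A',A,[(301,264),(165,189)],UP,[.556,.252,.2]),('C',C,[(208,224),(259,153)],LIE,[.66,-.02,2.97])):
    k=near(R,ps); print(n,k,fit([fs[i] for i in k],[R[i][0] for i in k],parts,v0))
    for i in k: print('  single',i,fit([fs[i]],[R[i][0]],parts,v0))
R=[reg(fs[0],'rest',(202,163))[0],reg(fs[1],'rest',(368,190))[0]]
for fx in(-.055,-.049,-.043,-.037):
    s=.7071; p0=np.array([fx+.022*s,.036-.022*s]); u=np.array([s,s]); n=np.array([-s,s])
    def pr(q): return np.array([[a,y,b] for a,b in q for y in(-.025,.025)])
    parts=[box(-.055,.055,-.04,.04,0,.005),pr([p0,p0+.08*u,p0+.08*u-.004*n,p0-.004*n]),pr([p0,p0+.02*n,p0+.02*n-.004*u,p0-.004*u])]
    print(fx,fit(fs,R,parts,[.55,-.35,-2.53]))
    for i in (0,1): print('   ',fit([fs[i]],[R[i]],parts,[.55,-.35,-2.53]))
for l in('rest_foot','rest_head'):
    ps=[bot.spot_point(f,l)[0]['position'] for f in fs]; print(l,tri(fs,ps).round(4))
E
```

```text
A [0, 1] (array([0.5567, 0.2518, 0.1901]), np.float64(0.071))
  single 0 (array([0.5561, 0.251 , 0.3673]), np.float64(0.072))
  single 1 (array([0.5567, 0.2524, 0.1776]), np.float64(0.061))
C [0, 1] (array([ 0.6607, -0.0254,  2.9584]), np.float64(0.077))
  single 0 (array([ 0.6605, -0.0259,  2.9678]), np.float64(0.055))
  single 1 (array([ 0.6588, -0.0252,  2.9728]), np.float64(0.096))
-0.055 (array([ 0.5518, -0.358 , -2.5554]), np.float64(0.084))
    (array([ 0.5494, -0.3606, -2.5577]), np.float64(0.099))
    (array([ 0.5526, -0.3582, -2.5771]), np.float64(0.06))
-0.049 (array([ 0.5529, -0.3585, -2.5489]), np.float64(0.067))
    (array([ 0.5517, -0.3597, -2.54  ]), np.float64(0.076))
    (array([ 0.5533, -0.3583, -2.5766]), np.float64(0.05))
-0.043 (array([ 0.5537, -0.359 , -2.5467]), np.float64(0.063))
    (array([ 0.554 , -0.36  , -2.5483]), np.float64(0.074))
    (array([ 0.5535, -0.3583, -2.5663]), np.float64(0.048))
-0.037 (array([ 0.5545, -0.3587, -2.564 ]), np.float64(0.084))
    (array([ 0.5559, -0.3586, -2.4937]), np.float64(0.093))
    (array([ 0.5535, -0.3583, -2.5673]), np.float64(0.056))
rest_foot [ 0.5889 -0.3315  0.0328]
rest_head [0.6089 0.1564 0.3695]
```

```bash
cat >> h.py <<'E'
from scipy.spatial.transform import Rotation as Ro
def to(*targets):
    o=bot.observe(); R=Ro.from_euler('xyz',o['tool_rot']).as_matrix(); y0=o['tool_rot'][2]
    print('t',round(float(o['clock']),2),'pos',o['position'].round(4),'rpy',o['tool_rot'].round(3),'q',o['qpos'].round(2),'w',round(float(o['grip_width']),4),'F',o['force'].round(1))
    for x,y,z,yaw in targets:
        d=R.T@(np.array([x,y,z])-o['position']); tw=-(yaw-y0+np.pi)%(2*np.pi)
        tw=np.degrees(-((yaw-y0+np.pi)%(2*np.pi)-np.pi)); print('  row',d.round(4),round(tw,1))
E
python3 -c "
from h import *
to((.687,-.030,.2,-.177))"
```

```text
t 3.15 pos [ 0.1911 -0.5951  0.2313] rpy [-3.142  0.     0.311] q [ 1.19  0.52 -0.04  1.6   0.02  1.02 -0.11] w 0.0855 F [ 0.2 -1.4 -1.3]
  row [ 0.6449 -0.3863  0.0313] 27.9
```

>>> carry_out --rows '[[[0.322, -0.193, 0.03, 14], [0.645, -0.386, 0.031, 27.9], [0.645, -0.386, 0.031, 27.9], [0.645, -0.386, 0.031, 27.9], [0.645, -0.386, 0.031, 27.9], [0.645, -0.386, 0.031, 27.9], [0.645, -0.386, 0.031, 27.9], [0.645, -0.386, 0.031, 27.9], [0.645, -0.386, 0.031, 27.9], [0.645, -0.386, 0.031, 27.9], [0.645, -0.386, 0.031, 27.9], [0.645, -0.386, 0.031, 27.9]]]' --grip 0.085 --grip_force 30

```text
clock: 4.15
position: [0.5187, -0.2217, 0.2105]
tool_rot: [3.141, -0.0, -0.176]
force: [0.5, -0.8, -0.1]
grip_width: 0.0852
finger_force: 0.0
```

```bash
python3 -c "
from h import *
to((.687,-.030,.1,-.177),(.687,-.030,.011,-.177))"
```

```text
t 4.15 pos [ 0.5187 -0.2217  0.2105] rpy [ 3.141 -0.    -0.176] q [ 0.32  0.45 -0.03  1.79  0.02  0.91 -1.46] w 0.0852 F [ 0.5 -0.8 -0.1]
  row [ 0.132  -0.2183  0.1105] 0.0
  row [ 0.132  -0.2183  0.1995] 0.0
```

>>> carry_out --rows '[[[0.132, -0.218, 0.0, 0], [0.132, -0.218, 0.04, 0], [0.132, -0.218, 0.08, 0], [0.132, -0.218, 0.1, 0], [0.132, -0.218, 0.1, 0], [0.132, -0.218, 0.1, 0], [0.132, -0.218, 0.11, 0], [0.132, -0.218, 0.11, 0], [0.132, -0.218, 0.11, 0], [0.132, -0.218, 0.11, 0]]]'

```text
clock: 4.98
position: [0.6856, -0.0327, 0.1004]
tool_rot: [3.141, 0.0, -0.176]
force: [-0.7, -0.5, 0.8]
grip_width: 0.085
finger_force: 0.0
```

```bash
python3 -c "
from h import *
to((.687,-.030,.011,-.177))
f=bot.grab_frame('top'); cv2.imwrite('pics/c1.png',cv2.resize(f['pixels'][100:230,180:340,::-1],(800,650))[:600])"
```

```text
t 4.98 pos [ 0.6856 -0.0327  0.1004] rpy [ 3.141  0.    -0.176] q [-0.01  0.76 -0.04  1.52  0.04  0.86 -1.82] w 0.085 F [-0.7 -0.5  0.8]
  row [ 0.0009 -0.0029  0.0894] 0.0
```

>>> carry_out --rows '[[[0.001, -0.003, 0.03, 0], [0.001, -0.003, 0.06, 0], [0.001, -0.003, 0.08, 0], [0.001, -0.003, 0.089, 0], [0.001, -0.003, 0.089, 0], [0.001, -0.003, 0.089, 0]]]'

```text
clock: 5.53
position: [0.6878, -0.03, 0.0126]
tool_rot: [-3.142, -0.001, -0.177]
force: [0.0, 0.2, 0.3]
grip_width: 0.0852
finger_force: 0.0
```

>>> carry_out --rows '[[[0, 0, 0, 0], [0, 0, 0, 0], [0, 0, 0, 0], [0, 0, 0, 0], [0, 0, 0, 0], [0, 0, 0, 0], [0, 0, 0, 0], [0, 0, 0, 0], [0, 0, 0, 0]]]' --grip 0.02 --grip_force 30

```text
clock: 6.28
position: [0.6878, -0.0293, 0.0125]
tool_rot: [-3.141, -0.001, -0.176]
force: [-1.7, 0.1, 8.0]
grip_width: 0.0435
finger_force: 30.3
```

```bash
python3 -c "
from h import *
to((.687,-.030,.2,-.177))
f=bot.grab_frame('scene'); cv2.imwrite('pics/c2.png',cv2.resize(f['pixels'][130:290,120:330,::-1],(787,600)))"
```

```text
t 6.28 pos [ 0.6878 -0.0293  0.0125] rpy [-3.141e+00 -1.000e-03 -1.760e-01] q [-0.02  0.88 -0.04  1.54  0.05  0.72 -1.83] w 0.0435 F [-1.7  0.1  8. ]
  row [-0.0004  0.0008 -0.1875] 0.0
```

View pics/c2.png

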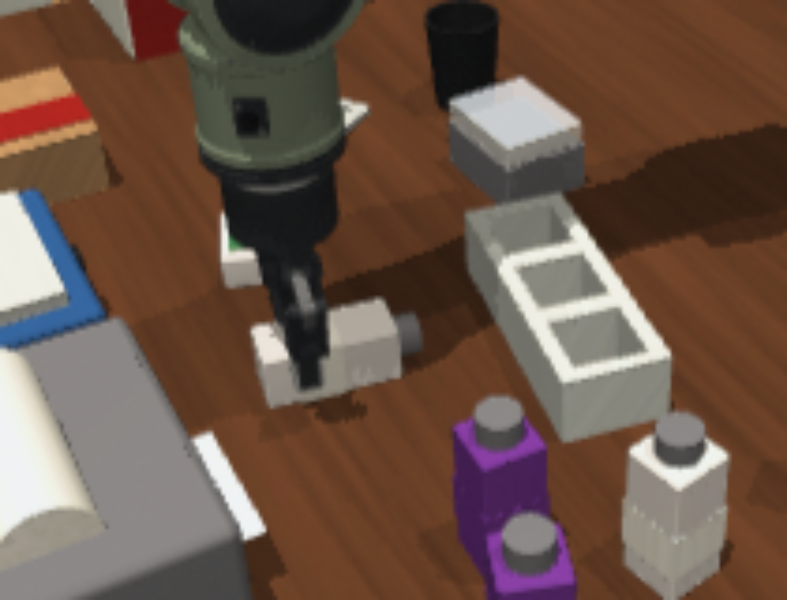

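The bottle is gripped near its base (crop ~(310,370)), cap free. Next I lift it and carry it over the rest.

>>> carry_out --rows '[[[0, 0, -0.03, 0], [0, 0, -0.07, 0], [0, 0, -0.11, 0], [0, 0.02, -0.145, -3], [-0.005, 0.05, -0.158, -8], [-0.012, 0.085, -0.158, -13], [-0.02, 0.12, -0.158, -18], [-0.027, 0.155, -0.158, -23], [-0.033, 0.19, -0.158, -28], [-0.04, 0.225, -0.158, -33], [-0.046, 0.26, -0.158, -38], [-0.05, 0.29, -0.158, -42]]]'

```text
clock: 7.33
position: [0.5857, -0.3086, 0.1697]
tool_rot: [3.141, 0.001, 0.56]
force: [-0.3, 0.7, -1.8]
grip_width: 0.0442
finger_force: 31.9
```

```bash
python3 -c "
from h import *
to((.578,-.3424,.15,.586),(.578,-.3424,.1,.586))"
```

```text
t 7.33 pos [ 0.5857 -0.3086  0.1697] rpy [3.141e+00 1.000e-03 5.600e-01] q [ 0.54  0.65 -0.22  1.54  0.16  0.97 -0.75] w 0.0442 F [-0.3  0.7 -1.8]
  row [-0.0245  0.0245  0.0198] -1.5
  row [-0.0245  0.0245  0.0698] -1.5
```

>>> carry_out --rows '[[[-0.012, 0.012, 0, -1], [-0.0245, 0.0245, 0.01, -1.5], [-0.0245, 0.0245, 0.03, -1.5], [-0.0245, 0.0245, 0.045, -1.5], [-0.0245, 0.0245, 0.06, -1.5], [-0.0245, 0.0245, 0.065, -1.5], [-0.0245, 0.0245, 0.065, -1.5]]]'

```text
clock: 7.92
position: [0.5787, -0.3394, 0.1033]
tool_rot: [-3.14, 0.001, 0.583]
force: [-0.0, 0.1, -1.3]
grip_width: 0.0438
finger_force: 31.9
```

```bash
python3 -c "
from h import *
to((.578,-.3424,.044,.586))
for n in('scene','top'):
  f=bot.grab_frame(n); c,r=(205,150) if n=='scene' else (372,188)
  cv2.imwrite('pics/%s3.png'%n,cv2.resize(f['pixels'][r-70:r+60,c-80:c+80,::-1],(400,325)))
cv2.imwrite('pics/r3.png',np.hstack([cv2.imread('pics/scene3.png'),cv2.imread('pics/top3.png')]))"
```

```text
t 7.92 pos [ 0.5787 -0.3394  0.1033] rpy [-3.14e+00  1.00e-03  5.83e-01] q [ 0.58  0.74 -0.21  1.56  0.19  0.86 -0.69] w 0.0438 F [-0.   0.1 -1.3]
  row [-0.0022  0.0022  0.0593] -0.2
```

View pics/r3.png

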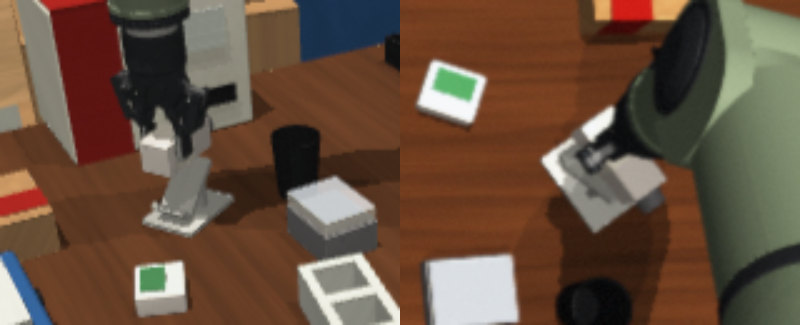

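The bottle hangs level above the rest, in line with the slope and with its base on the lip side. I'll lower it slowly so the plate's upper edge tilts it.

>>> carry_out --rows '[[[-0.002, 0.002, 0.005, 0], [-0.002, 0.002, 0.009, 0], [-0.002, 0.002, 0.013, 0], [-0.002, 0.002, 0.017, 0], [-0.002, 0.002, 0.021, 0], [-0.002, 0.002, 0.025, 0], [-0.002, 0.002, 0.028, 0], [-0.002, 0.002, 0.028, 0]]]' --grip 0.02 --grip_force 20

```text
clock: 8.68
position: [0.5804, -0.3418, 0.0766]
tool_rot: [3.14, -0.002, 0.584]
force: [4.2, 2.3, 4.4]
grip_width: 0.0435
finger_force: 34.2
```

```bash
python3 -c "
from h import *
to((.578,-.3424,.044,.586))
f=bot.grab_frame('scene'); c,r=(205,150)
cv2.imwrite('pics/s4.png',cv2.resize(f['pixels'][r-50:r+40,c-60:c+60,::-1],(600,450)))"
```

```text
t 8.68 pos [ 0.5804 -0.3418  0.0766] rpy [ 3.14e+00 -2.00e-03  5.84e-01] q [ 0.58  0.78 -0.21  1.57  0.2   0.82 -0.7 ] w 0.0435 F [4.2 2.3 4.4]
  row [-0.0024 -0.0008  0.0326] -0.1
```

View pics/s4.png

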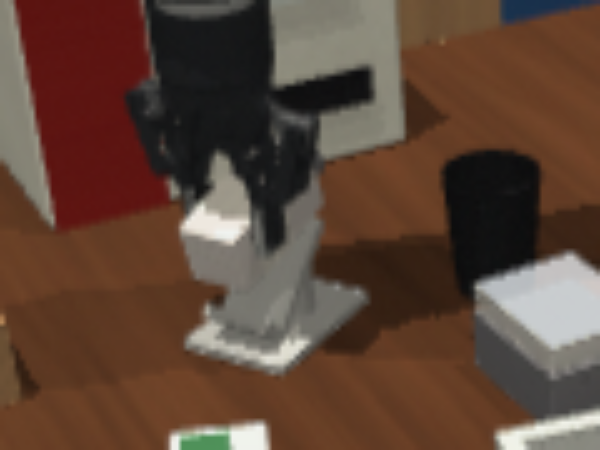

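The bottle is tilting: its base (~(215,240)) is dropping and the cap is rising. I'll keep lowering.

>>> carry_out --rows '[[[-0.001, 0, 0.004, 0], [-0.001, 0, 0.008, 0], [-0.001, 0, 0.012, 0], [-0.001, 0, 0.016, 0], [-0.001, 0, 0.019, 0], [-0.001, 0, 0.022, 0], [-0.001, 0, 0.024, 0], [-0.001, 0, 0.024, 0]]]'

```text
clock: 9.4
position: [0.5811, -0.3424, 0.0547]
tool_rot: [3.138, -0.005, 0.584]
force: [6.1, 7.2, 24.5]
grip_width: 0.0434
finger_force: 41.6
```

```bash
python3 -c "
from h import *
to((.578,-.3424,.044,.586))
f=bot.grab_frame('scene'); c,r=(205,150)
cv2.imwrite('pics/s5.png',cv2.resize(f['pixels'][r-50:r+40,c-60:c+60,::-1],(600,450)))"
```

```text
t 9.4 pos [ 0.5811 -0.3424  0.0547] rpy [ 3.138 -0.005  0.584] q [ 0.57  0.81 -0.2   1.57  0.21  0.78 -0.7 ] w 0.0434 F [ 6.1  7.2 24.5]
  row [-0.0027 -0.0017  0.0107] -0.1
```

View pics/s5.png

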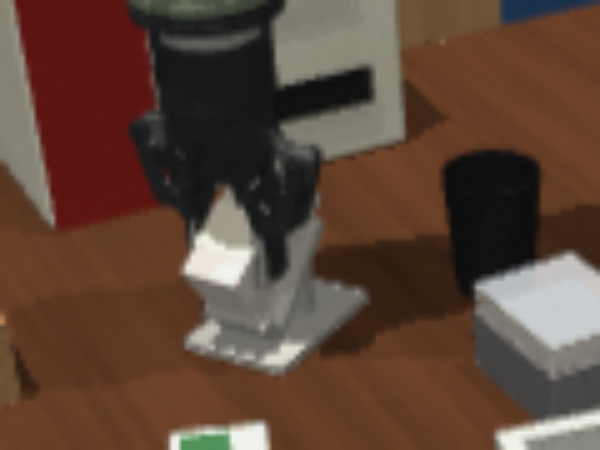

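>>> carry_out --rows '[[[-0.003, 0, 0.003, 0], [-0.003, 0, 0.006, 0], [-0.003, 0, 0.008, 0], [-0.003, 0, 0.01, 0], [-0.003, 0, 0.01, 0]]]'

```text
clock: 9.87
position: [0.5813, -0.3444, 0.0474]
tool_rot: [3.133, -0.008, 0.584]
force: [8.3, 10.2, 50.0]
grip_width: 0.0438
finger_force: 47.9
```

>>> carry_out --rows '[[[0, 0, -0.002, 0], [0, 0, -0.002, 0], [0, 0, -0.002, 0], [0, 0, -0.002, 0]]]' --grip 0.046

```text
clock: 10.2
position: [0.5764, -0.3451, 0.0449]
tool_rot: [3.14, -0.001, 0.583]
force: [3.8, -0.1, 9.3]
grip_width: 0.0458
finger_force: 0.0
```

```bash
python3 -c "
from h import *
to((.578,-.3424,.044,.586))
f=bot.grab_frame('scene'); c,r=(205,150)
cv2.imwrite('pics/s6.png',cv2.resize(f['pixels'][r-50:r+40,c-60:c+60,::-1],(600,450)))"
```

```text
t 10.2 pos [ 0.5764 -0.3451  0.0449] rpy [ 3.14e+00 -1.00e-03  5.83e-01] q [ 0.58  0.82 -0.2   1.58  0.21  0.76 -0.7 ] w 0.0458 F [ 3.8 -0.1  9.3]
  row [ 0.0029 -0.0014  0.0009] -0.2
```

View pics/s6.png

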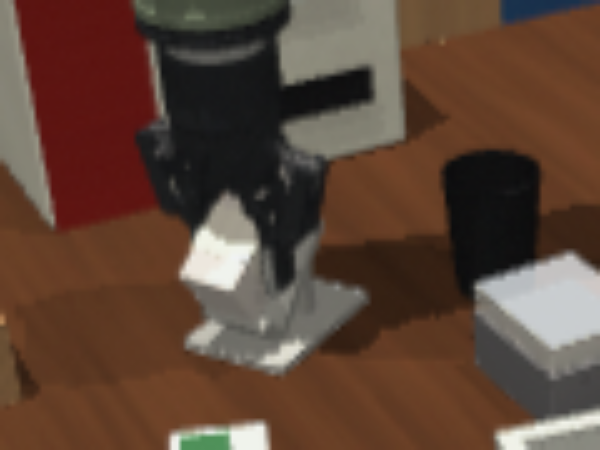

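It is near 45° and loose between the pads; the body may still be touching it lightly. I'll open the gripper and move straight up.

>>> carry_out --rows '[[[0, 0, 0, 0], [0, 0, -0.003, 0], [0, 0, -0.008, 0], [0, 0, -0.02, 0], [0, 0, -0.04, 0], [0, 0, -0.07, 0], [0, 0, -0.1, 0], [0, 0, -0.12, 0], [0, 0, -0.12, 0]]]' --grip 0.075

```text
clock: 11.0
position: [0.5771, -0.3458, 0.17]
tool_rot: [3.136, -0.003, 0.583]
force: [0.8, -0.3, -0.6]
grip_width: 0.0748
finger_force: 0.0
```

```bash
python3 -c "
from h import *
to((.578,-.3424,.044,.586))
fs=[bot.grab_frame(n) for n in('scene','top')]
for l in('bottle_c_base','bottle_c_cap'):
  for f in fs: print(l,[(round(p['conf'],2),np.round(p['position'])) for p in bot.spot_point(f,l)])
F=np.array([.5914,-.3336,.036]);H=F+.118*.7071*np.array([-.833,-.553,1]);print([proj(f,[F,H]).round() for f in fs])
a=cv2.resize(fs[0]['pixels'][100:190,145:265,::-1],(400,300));b=cv2.resize(fs[1]['pixels'][140:230,310:430,::-1],(400,300))
cv2.imwrite('pics/s7.png',np.hstack([a,b]))"
```

```text
t 11.0 pos [ 0.5771 -0.3458  0.17  ] rpy [ 3.136e+00 -3.000e-03  5.830e-01] q [ 0.59  0.66 -0.23  1.52  0.17  0.97 -0.67] w 0.0748 F [ 0.8 -0.3 -0.6]
  row [ 0.0022 -0.0031  0.126 ] -0.2
bottle_c_base [(0.84, array([181., 175.])), (0.63, array([299., 245.])), (0.45, array([344., 262.]))]
bottle_c_base [(0.88, array([351., 158.]))]
bottle_c_cap [(0.93, array([195., 146.])), (0.67, array([300., 281.])), (0.54, array([299., 242.]))]
bottle_c_cap [(0.97, array([377., 182.]))]
[array([[191., 162.],
       [203., 129.]]), array([[363., 175.],
       [390., 194.]])]
```

View pics/s7.png

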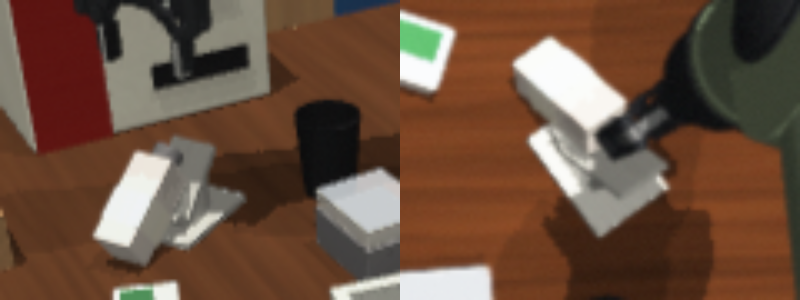

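```bash
python3 - <<'E'
from h import *
fs=[bot.grab_frame(n) for n in('scene','top')]
P={}
for l,g in(('bottle_c_base',[(181,175),(351,158)]),('bottle_c_cap',[(195,146),(377,182)])):
    ps=[min((p['position'] for p in bot.spot_point(f,l)),key=lambda p:np.hypot(*(np.array(p)-q))) for f,q in zip(fs,g)]
    P[l]=tri(fs,ps); print(l,np.round(ps),P[l].round(4),[round(np.hypot(*(proj(f,[P[l]])[0]-p)),1) for f,p in zip(fs,ps)])
b,c=P.values(); d=c-b; print(np.linalg.norm(d),'yaw',np.arctan2(d[1],d[0]),'tilt',np.degrees(np.arcsin(d[2]/np.linalg.norm(d))))
# silhouette fit: base xyz, yaw, tilt
R=[reg(f,'bottle_c',q)[0] for f,q in zip(fs,[(186,165),(361,168)])]
def parts(v):
    th=v[4]; return [np.c_[p[:,2]*np.cos(th)-p[:,0]*np.sin(th),p[:,1],p[:,2]*np.sin(th)+p[:,0]*np.cos(th)+v[3]] for p in UP]
def cost(v):
    r=0
    for f,g in zip(fs,R):
        m=sil(f,parts(v),v[:3]); r+=1-np.minimum(m,g).sum()/np.maximum(m,g).sum()
    return r/2
s=np.array([b[0],b[1],np.arctan2(d[1],d[0]),b[2],.6])
q=minimize(cost,s,method='Nelder-Mead',options=dict(initial_simplex=np.vstack([s,s+np.diag([.02,.02,.15,.02,.2])]),maxiter=500))
v=q.x; print('fit base',v[[0,1,3]].round(4),'yaw',v[2].round(3),'tilt',np.degrees(v[4]).round(1),round(q.fun,3))
F=np.array([.5914,-.3336,.036]); e=np.array([-.833,-.553]); print('base rel F along/lat',(v[:2]-F[:2])@e,(v[:2]-F[:2])@[.553,-.833])
E
```

```text
bottle_c_base [[180. 177.]
 [352. 159.]] [ 0.6438 -0.312   0.0067] [np.float64(0.3), np.float64(0.3)]
bottle_c_cap [[195. 144.]
 [378. 180.]] [ 0.5648 -0.3585  0.0841] [np.float64(0.8), np.float64(0.9)]
0.11992540705914502 yaw -2.6094543621953306 tilt 40.20170805860826
fit base [ 0.6433 -0.3091  0.0078] yaw -2.683 tilt 43.5 0.175
base rel F along/lat -0.056749596587066686 0.008259028864435226
```

The bottle slid over the lip. Its base is on the counter in front of the rest and it leans on the lip at ~42° (left crop: base ~(125,240), cap ~(180,150)). I'll grip it higher up at this tilt, lift it and set it in behind the lip.

```bash
python3 -c "
from h import *
to((.5963,-.3361,.13,.51),(.5963,-.3361,.05,.51))"
```

```text
t 11.7 pos [ 0.5754 -0.3447  0.1642] rpy [-3.141  0.     0.583] q [ 0.59  0.67 -0.23  1.52  0.17  0.97 -0.67] w 0.0749 F [0.2 0.2 1. ]
  row [0.0221 0.0043 0.0342] 4.2
  row [0.0221 0.0044 0.1142] 4.2
```

>>> carry_out --rows '[[[0.02, 0.003, 0.005, 4.2], [0.022, 0.004, 0.03, 4.2], [0.022, 0.004, 0.06, 4.2], [0.022, 0.004, 0.085, 4.2], [0.022, 0.004, 0.105, 4.2], [0.022, 0.004, 0.114, 4.2], [0.022, 0.004, 0.114, 4.2], [0.022, 0.004, 0.114, 4.2]]]' --grip 0.085

```text
clock: 12.37
position: [0.5963, -0.336, 0.0509]
tool_rot: [3.141, -0.0, 0.51]
force: [-0.1, 0.2, 0.1]
grip_width: 0.0849
finger_force: 0.0
```

>>> carry_out --rows '[[[0, 0, 0, 0], [0, 0, 0, 0], [0, 0, 0, 0], [0, 0, 0, 0], [0, 0, 0, 0], [0, 0, 0, 0], [0, 0, 0, 0], [0, 0, 0, 0], [0, 0, 0, 0]]]' --grip 0.02 --grip_force 30

```text
clock: 13.12
position: [0.5967, -0.3361, 0.0514]
tool_rot: [3.14, -0.001, 0.51]
force: [-0.0, 0.8, 7.6]
grip_width: 0.0451
finger_force: 29.4
```

```bash
python3 -c "
from h import *
to((.5963,-.3361,.13,.51))
f=bot.grab_frame('scene'); c,r=(205,150)
cv2.imwrite('pics/s8.png',cv2.resize(f['pixels'][r-50:r+40,c-60:c+60,::-1],(600,450)))"
```

```text
t 13.12 pos [ 0.5967 -0.3361  0.0514] rpy [ 3.14e+00 -1.00e-03  5.10e-01] q [ 0.54  0.83 -0.19  1.54  0.19  0.79 -0.78] w 0.0451 F [-0.   0.8  7.6]
  row [-0.0002 -0.0001 -0.0786] -0.0
```

View pics/s8.png

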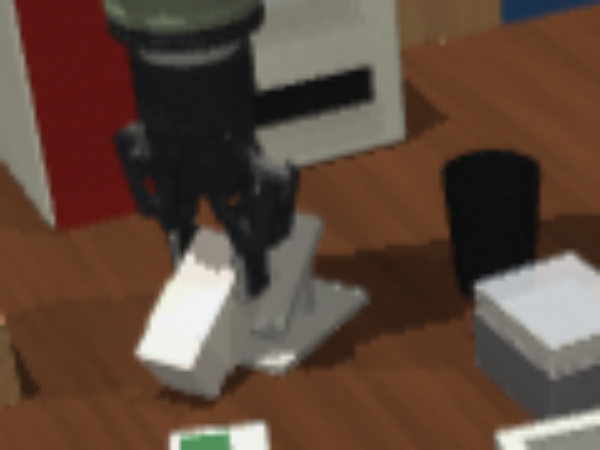

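```bash
python3 -c "
from h import *
to((.5967,-.3361,.115,.51),(.5444,-.3648,.115,.587))"
```

```text
t 13.17 pos [ 0.5966 -0.3361  0.0513] rpy [ 3.14e+00 -1.00e-03  5.10e-01] q [ 0.54  0.83 -0.19  1.54  0.19  0.79 -0.78] w 0.0452 F [-0.5  1.2  7.9]
  row [ 0.0001  0.0001 -0.0637] -0.0
  row [-0.0596 -0.0003 -0.0637] -4.4
```

>>> carry_out --rows '[[[0, 0, -0.015, 0], [0, 0, -0.035, 0], [0, 0, -0.055, 0], [0, 0, -0.066, -1], [-0.01, 0, -0.066, -2], [-0.025, 0, -0.066, -3], [-0.04, 0, -0.066, -4.4], [-0.055, 0, -0.066, -4.4], [-0.06, 0, -0.066, -4.4], [-0.06, 0, -0.066, -4.4], [-0.06, 0, -0.066, -4.4]]]'

```text
clock: 14.08
position: [0.544, -0.3651, 0.1166]
tool_rot: [3.141, -0.001, 0.586]
force: [0.6, 0.1, -2.0]
grip_width: 0.045
finger_force: 30.3
```

```bash
cat >> h.py <<'E'
Fo=np.array([.5914,-.3336,.036]); E1=np.array([-.833,-.553]); E2=np.array([.553,-.833])
def base_tri(guess):
    fs=[bot.grab_frame(n) for n in('scene','top')]; out=[]
    for l,z in(('bottle_c_base',0),('bottle_c_cap',1)):
        ps=[]
        for f in fs:
            g=proj(f,[guess[z]])[0]; L=bot.spot_point(f,l)
            p=min(L,key=lambda p:np.hypot(*(np.array(p['position'])-g))) if L else None
            ps.append(np.array(p['position']) if p and np.hypot(*(np.array(p['position'])-g))<15 else None)
        if all(p is not None for p in ps):
            P=tri(fs,ps); r=P[:2]-Fo[:2]; print(l,P.round(4),'relF along %.4f lat %.4f z %.4f'%(r@E1,r@E2,P[2]-Fo[2]),[np.round(proj(f,[P])[0]-p,1) for f,p in zip(fs,ps)]); out.append(P)
        else: print(l,'missing',[None if p is None else p.round() for p in ps]); out.append(None)
    return fs,out
E
python3 -c "
from h import *
to((.5444,-.3648,.115,.587))
fs,o=base_tri([[.588,-.336,.08],[.515,-.385,.156]])
if o[0] is not None and o[1] is not None:
  d=o[1]-o[0];print(np.linalg.norm(d),np.degrees(np.arcsin(d[2]/np.linalg.norm(d))))"
```

```text
t 14.08 pos [ 0.544  -0.3651  0.1166] rpy [ 3.141e+00 -1.000e-03  5.860e-01] q [ 0.64  0.7  -0.22  1.6   0.19  0.86 -0.64] w 0.045 F [ 0.6  0.1 -2. ]
  row [ 0.0005 -0.      0.0016] -0.1
bottle_c_base [ 0.5948 -0.3311  0.0824] relF along -0.0042 lat -0.0002 z 0.0464 [array([-0.1, -0. ]), array([-0. ,  0.1])]
bottle_c_cap [ 0.5162 -0.3996  0.13  ] relF along 0.0992 lat 0.0134 z 0.0940 [array([-0.5, -0.1]), array([-0.3,  0.5])]
0.11464115409711745 24.55372113962168
```

>>> carry_out --rows '[[[-0.006, 0, 0.003, 0], [-0.013, 0, 0.008, 0], [-0.013, 0, 0.014, 0], [-0.013, 0, 0.02, 0], [-0.013, 0, 0.025, 0], [-0.013, 0, 0.028, 0], [-0.013, 0, 0.028, 0]]]'

```text
clock: 14.97
position: [0.5352, -0.3723, 0.0898]
tool_rot: [3.138, -0.003, 0.587]
force: [3.5, 2.9, 19.4]
grip_width: 0.0436
finger_force: 27.7
```

```bash
python3 -c "
from h import *
fs,o=base_tri([[.585,-.338,.055],[.51,-.39,.13]])
to((.5352,-.3723,.0898,.587))"
```

```text
bottle_c_base [ 0.5853 -0.3328  0.0695] relF along 0.0046 lat -0.0040 z 0.0335 [array([1.3, 0.3]), array([ 0.7, -1.3])]
bottle_c_cap [ 0.5192 -0.3965  0.1169] relF along 0.0950 lat 0.0125 z 0.0809 [array([1.6, 0.3]), array([ 1. , -1.8])]
t 15.27 pos [ 0.5352 -0.3723  0.0898] rpy [ 3.138e+00 -3.000e-03  5.870e-01] q [ 0.66  0.73 -0.22  1.63  0.2   0.8  -0.63] w 0.0435 F [ 4.7  3.4 19.2]
  row [-0.0001 -0.     -0.    ] 0.0
```

>>> carry_out --rows '[[[0.002, 0, -0.002, 0], [0.006, 0, -0.002, 0], [0.006, 0, 0, 0], [0.006, 0, 0.002, 0], [0.006, 0, 0.002, 0]]]'

```text
clock: 15.68
position: [0.5392, -0.3686, 0.0868]
tool_rot: [3.14, -0.002, 0.587]
force: [3.5, 3.7, 9.7]
grip_width: 0.0437
finger_force: 32.1
```

>>> carry_out --rows '[[[0, 0, 0, 0], [0, 0, 0, 0], [0, 0, 0, 0], [0, 0, 0, 0], [0, 0, 0, 0], [0, 0, 0, 0]]]' --grip 0.045 --grip_force 20

```text
clock: 16.18
position: [0.5377, -0.3691, 0.0862]
tool_rot: [-3.141, 0.0, 0.586]
force: [0.1, 0.1, -0.4]
grip_width: 0.0448
finger_force: 0.0
```

```bash
python3 -c "
from h import *
fs,o=base_tri([[.585,-.338,.05],[.51,-.39,.13]])
to((.5352,-.3723,.0898,.587))"
```

```text
bottle_c_base [ 0.5926 -0.3363  0.0464] relF along 0.0005 lat 0.0029 z 0.0104 [array([1.1, 0.2]), array([ 0.6, -1.2])]
bottle_c_cap [ 0.5287 -0.3766  0.1277] relF along 0.0760 lat 0.0011 z 0.0917 [array([-0.8, -0.2]), array([-0.5,  0.9])]
t 16.48 pos [ 0.5378 -0.3691  0.0863] rpy [ 3.142 -0.     0.587] q [ 0.65  0.74 -0.22  1.62  0.2   0.8  -0.64] w 0.0452 F [-0.2  0.2 -0.5]
  row [-0.004   0.0012 -0.0035] -0.0
```

>>> carry_out --rows '[[[0, 0, 0, 0], [0, 0, 0, 0], [0, 0, 0, 0], [0, 0, -0.01, 0], [0, 0, -0.03, 0], [0, 0, -0.06, 0], [0, 0, -0.09, 0], [0, 0, -0.11, 0], [0, 0, -0.11, 0]]]' --grip 0.085

```text
clock: 17.23
position: [0.5395, -0.3701, 0.2018]
tool_rot: [3.136, -0.003, 0.586]
force: [1.1, 0.0, 0.2]
grip_width: 0.0849
finger_force: 0.0
```

```bash
python3 -c "
from h import *
fs,o=base_tri([[.585,-.338,.05],[.52,-.38,.13]])
R=bot.spot_point(fs[0],'rest_foot'),bot.spot_point(fs[1],'rest_foot'); print([[(round(p['conf'],2),np.round(p['position'])) for p in r[:2]] for r in R])
to((.5352,-.3723,.0898,.587))
a=cv2.resize(fs[0]['pixels'][100:190,145:265,::-1],(400,300));b=cv2.resize(fs[1]['pixels'][140:230,310:430,::-1],(400,300))
cv2.imwrite('pics/s9.png',np.hstack([a,b]))"
```

```text
bottle_c_base [ 0.5919 -0.3411  0.0221] relF along 0.0037 lat 0.0065 z -0.0139 [array([1. , 0.2]), array([ 0.5, -1. ])]
bottle_c_cap [ 0.524  -0.3795  0.1171] relF along 0.0815 lat 0.0010 z 0.0811 [array([-0.3, -0.1]), array([-0.2,  0.4])]
[[(0.73, array([194., 163.])), (0.42, array([191., 203.]))], [(0.64, array([360., 178.]))]]
t 17.63 pos [ 0.5376 -0.3689  0.1956] rpy [-3.14   0.     0.587] q [ 0.66  0.61 -0.24  1.55  0.16  1.   -0.6 ] w 0.085 F [-0.2  0.4 -0.1]
  row [-0.0038  0.0017  0.1058] -0.0
```

View pics/s9.png

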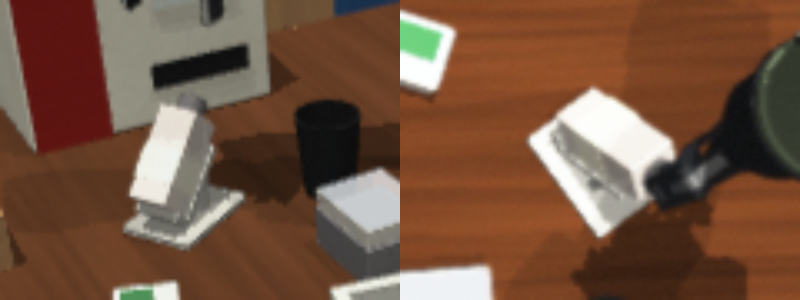

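The bottle lies on the rest against the lip with its cap up (left crop: cap ~(190,100), base ~(150,190)). I'll take it with a new grip near the cap.

>>> carry_out --rows '[[[0.007, -0.001, 0.0, 0], [0.015, -0.002, 0.02, 0], [0.015, -0.002, 0.05, 0], [0.015, -0.002, 0.08, 0], [0.015, -0.002, 0.105, 0], [0.015, -0.002, 0.118, 0], [0.015, -0.002, 0.121, 0], [0.015, -0.002, 0.121, 0]]]'

```text
clock: 18.3
position: [0.5494, -0.3588, 0.0751]
tool_rot: [-3.141, 0.0, 0.587]
force: [0.2, -0.3, 0.6]
grip_width: 0.0851
finger_force: 0.0
```

>>> carry_out --rows '[[[0, 0, 0, 0], [0, 0, 0, 0], [0, 0, 0, 0], [0, 0, 0, 0], [0, 0, 0, 0], [0, 0, 0, 0], [0, 0, 0, 0], [0, 0, 0, 0], [0, 0, 0, 0]]]' --grip 0.02 --grip_force 30

```text
clock: 19.05
position: [0.5499, -0.3595, 0.0766]
tool_rot: [3.14, -0.001, 0.587]
force: [-0.8, 0.6, 7.9]
grip_width: 0.0437
finger_force: 30.8
```

```bash
python3 -c "
from h import *
c=np.array([.499,.021]);X=np.array([.985,-.172]);Y=np.array([.172,.985])
p=c+.125*X-.03*Y
print(p)
to((.55,-.361,.2,.587),(*p,.2,2.97),(*p,.069,2.97))"
```

```text
[ 0.616965 -0.03005 ]
t 19.05 pos [ 0.5499 -0.3595  0.0766] rpy [ 3.14e+00 -1.00e-03  5.87e-01] q [ 0.63  0.76 -0.21  1.61  0.21  0.79 -0.66] w 0.0437 F [-0.8  0.6  7.9]
  row [-0.0006  0.0016 -0.1234] -0.0
  row [ 0.2383 -0.237  -0.1236] -136.6
  row [ 0.2382 -0.2373  0.0074] -136.6
```

>>> carry_out --rows '[[[0, 0, -0.02, 0], [0, 0, -0.05, 0], [0, 0, -0.085, 0], [0, 0, -0.115, -4], [0.015, -0.015, -0.123, -11], [0.035, -0.035, -0.123, -18], [0.055, -0.055, -0.123, -25], [0.075, -0.075, -0.123, -32], [0.095, -0.095, -0.123, -39], [0.115, -0.115, -0.123, -46], [0.135, -0.135, -0.123, -53], [0.155, -0.155, -0.123, -60]]]'

```text
clock: 20.05
position: [0.5926, -0.1431, 0.1989]
tool_rot: [3.141, 0.001, 1.64]
force: [0.3, -0.3, -1.2]
grip_width: 0.0437
finger_force: 31.3
```

```bash
python3 -c "
from h import *
to((.617,-.030,.2,2.97))"
```

```text
t 20.05 pos [ 0.5926 -0.1431  0.1989] rpy [3.141e+00 1.000e-03 1.640e+00] q [ 0.5   0.58 -0.53  1.66  0.33  1.   -0.07] w 0.0437 F [ 0.3 -0.3 -1.2]
  row [ 0.1111  0.0322 -0.0012] -76.2
```

>>> carry_out --rows '[[[0.01, 0.003, 0, -7], [0.02, 0.006, 0, -14], [0.03, 0.009, 0, -21], [0.04, 0.012, 0, -28], [0.05, 0.015, 0, -35], [0.06, 0.018, 0, -42], [0.07, 0.021, 0, -49], [0.08, 0.024, 0, -56], [0.09, 0.027, 0, -63], [0.1, 0.03, 0, -70], [0.11, 0.032, 0, -76], [0.111, 0.032, 0, -76.2]]]'

```text
clock: 21.05
position: [0.6176, -0.0297, 0.1987]
tool_rot: [3.141, 0.0, 2.971]
force: [0.4, -0.1, -0.5]
grip_width: 0.0435
finger_force: 31.2
```

```bash
python3 -c "
from h import *
to((.617,-.030,.15,2.97),(.617,-.030,.069,2.97))
E=np.array([-.985,.172]); b=np.array([.617,-.03])
fs,o=base_tri([[*(b+E*.055),.158],[*(b-E*.02),.25]])"
```

```text
t 21.05 pos [ 0.6176 -0.0297  0.1987] rpy [3.141 0.    2.971] q [ 0.5   0.67 -0.85  1.62  0.55  1.1   0.9 ] w 0.0435 F [ 0.4 -0.1 -0.5]
  row [ 0.0005 -0.0005  0.0487] 0.0
  row [ 0.0005 -0.0005  0.1297] 0.0
bottle_c_base missing [None, array([262., 178.])]
bottle_c_cap missing [None, None]
```

>>> carry_out --rows '[[[0, 0, 0.03, 0], [0, 0, 0.06, 0], [0, 0, 0.09, 0], [0, 0, 0.115, 0], [0, 0, 0.13, 0], [0, 0, 0.13, 0], [0, 0, 0.13, 0]]]'

```text
clock: 21.93
position: [0.6176, -0.0314, 0.0687]
tool_rot: [3.141, -0.0, 2.963]
force: [0.6, 0.2, -0.7]
grip_width: 0.0437
finger_force: 31.2
```

```bash
python3 -c "
from h import *
to((.617,-.030,.069,2.97))
E=np.array([-.985,.172]); b=np.array([.6176,-.0297])
fs=[bot.grab_frame(n) for n in('scene','top')]
for f in fs:
  for l in('bottle_c_base','bottle_c_cap'):
    print(l,[(round(p['conf'],2),(ray(f,p['position'],.035 if 'base' in l else .12)-b)@E) for p in bot.spot_point(f,l) if abs((ray(f,p['position'],.05)-b)@[.172,.985])<.04])"
```

```text
t 21.93 pos [ 0.6176 -0.0314  0.0687] rpy [ 3.141 -0.     2.963] q [ 0.44  0.83 -0.74  1.71  0.69  0.89  0.79] w 0.0437 F [ 0.6  0.2 -0.7]
  row [ 0.0008  0.0013 -0.0003] -0.4
bottle_c_base [(0.87, np.float64(0.04558665093533654))]
bottle_c_cap []
bottle_c_base [(0.66, np.float64(0.04750038102417598))]
bottle_c_cap []
```

>>> carry_out --rows '[[[0.008, 0.001, 0, 0], [0.015, 0.001, 0, 0], [0.021, 0.001, 0, 0], [0.027, 0.001, 0, 0], [0.033, 0.001, 0, 0], [0.039, 0.001, 0, 0], [0.044, 0.001, 0, 0], [0.049, 0.001, 0, 0], [0.053, 0.001, 0, 0], [0.053, 0.001, 0, 0]]]' --grip_force 25

```text
clock: 23.07
position: [0.5653, -0.021, 0.0689]
tool_rot: [3.141, 0.001, 2.964]
force: [2.1, 0.1, -1.4]
grip_width: 0.0437
finger_force: 25.5
```

>>> carry_out --rows '[[[0.004, 0, 0, 0], [0.008, 0, 0, 0], [0.012, 0, 0, 0], [0.015, 0, 0, 0], [0.018, 0, 0, 0], [0.021, 0, 0, 0], [0.021, 0, 0, 0]]]'

```text
clock: 23.65
position: [0.5442, -0.0173, 0.0683]
tool_rot: [-3.141, -0.0, 2.964]
force: [2.5, 0.6, -0.2]
grip_width: 0.0438
finger_force: 25.6
```

```bash
python3 -c "
from h import *
to((.617,-.030,.069,2.97))
E=np.array([-.985,.172]); b=bot.observe()['position'][:2]
fs=[bot.grab_frame(n) for n in('scene','top')]
for f in fs:
  for l in('bottle_c_base','bottle_c_cap','bottle_a_base','bottle_a_cap'):
    print(l,[(round(p['conf'],2),round((ray(f,p['position'],.012 if 'base' in l else .13)-b)@E,4)) for p in bot.spot_point(f,l) if np.hypot(*(ray(f,p['position'],.05)-b))<.1])"
```

```text
t 23.65 pos [ 0.5442 -0.0173  0.0683] rpy [-3.141 -0.     2.964] q [ 0.45  0.74 -0.75  1.91  0.71  0.78  0.69] w 0.0438 F [ 2.5  0.6 -0.2]
  row [-0.0739  0.0003 -0.0007] -0.4
bottle_c_base [(0.66, np.float64(-0.0164))]
bottle_c_cap []
bottle_a_base [(0.59, np.float64(-0.0061))]
bottle_a_cap []
bottle_c_base []
bottle_c_cap []
bottle_a_base [(0.67, np.float64(0.0598))]
bottle_a_cap []
```

>>> carry_out --rows '[[[-0.006, 0, 0, 0], [-0.015, 0, 0, 0], [-0.02, 0, 0.004, 0], [-0.02, 0, 0.007, 0], [-0.02, 0, 0.01, 0], [-0.02, 0, 0.01, 0]]]'

```text
clock: 24.65
position: [0.5639, -0.0209, 0.0574]
tool_rot: [-3.141, -0.001, 2.964]
force: [0.4, 0.1, -2.2]
grip_width: 0.0439
finger_force: 25.7
```

>>> carry_out --rows '[[[0, 0, 0.002, 0], [0, 0, 0.003, 0], [0, 0, 0.004, 0], [0, 0, 0.004, 0]]]'

```text
clock: 24.98
position: [0.5643, -0.0208, 0.055]
tool_rot: [-3.141, 0.0, 2.964]
force: [-5.5, -0.5, 11.3]
grip_width: 0.0434
finger_force: 27.2
```

>>> carry_out --rows '[[[0, 0, 0.001, 0], [0, 0, 0.002, 0], [0, 0, 0.002, 0]]]' --grip_force 20

```text
clock: 25.23
position: [0.5644, -0.0207, 0.0537]
tool_rot: [-3.141, 0.001, 2.964]
force: [-12.2, -1.1, 30.6]
grip_width: 0.0438
finger_force: 29.6
```

```bash
python3 -c "
from h import *
to((.617,-.030,.069,2.97))
b=bot.observe()['position'][:2]
fs=[bot.grab_frame(n) for n in('scene','top')]
for f,e in zip(fs,('sc','top')):
  R=[r for r in bot.regions_of(f,'bottle_a') if np.hypot(*(ray(f,r['position'],.05)-b))<.07]
  if not R: print('none');continue
  g=R[0]['region'].astype(np.float32)
  for tilt in(-15,-10,-5,0,5,10,15):
    t=np.radians(tilt); best=0
    for al in np.arange(-.03,.031,.003):
      # tilt about carrier Y; al = base offset along carrier X from TCP
      parts=[np.c_[p[:,0]*np.cos(t)+p[:,2]*np.sin(t)+al,p[:,1],p[:,2]*np.cos(t)-p[:,0]*np.sin(t)+.022*abs(np.sin(t))] for p in UP]
      m=sil(f,parts,[*b,-.177],2); best=max(best,((np.minimum(m,g).sum()/g.sum(),al))) if best else (np.minimum(m,g).sum()/g.sum(),al)
    print(e,round(g.sum()),tilt,best)"
```

```text
t 25.23 pos [ 0.5644 -0.0207  0.0537] rpy [-3.141e+00  1.000e-03  2.964e+00] q [ 0.44  0.78 -0.73  1.86  0.73  0.79  0.7 ] w 0.0438 F [-12.2  -1.1  30.6]
  row [-0.0535  0.0001 -0.0152] -0.3
sc 552 -15 (np.float32(0.8731884), np.float64(0.029999999999999985))
sc 552 -10 (np.float32(0.91757244), np.float64(0.026999999999999982))
sc 552 -5 (np.float32(0.95335144), np.float64(0.02099999999999999))
sc 552 0 (np.float32(0.9755435), np.float64(0.017999999999999988))
sc 552 5 (np.float32(0.9981884), np.float64(0.01199999999999999))
sc 552 10 (np.float32(0.9945652), np.float64(0.008999999999999994))
sc 552 15 (np.float32(0.95199275), np.float64(0.0059999999999999915))
none
```

>>> carry_out --rows '[[[0, 0, -0.001, 0], [0, 0, -0.002, 0], [0, 0, -0.002, 0], [0, 0, -0.002, 0]]]'

```text
clock: 25.77
position: [0.5645, -0.021, 0.0543]
tool_rot: [-3.142, -0.0, 2.964]
force: [-0.1, 0.1, -2.7]
grip_width: 0.0437
finger_force: 26.2
```

>>> carry_out --rows '[[[0, 0, 0, 0], [0, 0, 0, 0], [0, 0, 0, 0], [0, 0, 0, 0]]]' --grip 0.048

```text
clock: 26.1
position: [0.5645, -0.0209, 0.0543]
tool_rot: [3.142, -0.0, 2.964]
force: [-0.3, -0.1, -0.1]
grip_width: 0.048
finger_force: 0.0
```

>>> carry_out --rows '[[[0, 0, 0, 0], [0, 0, 0, 0], [0, 0, 0, 0], [0, 0, 0, 0], [0, 0, -0.02, 0], [0, 0, -0.06, 0], [0, 0, -0.09, 0], [0, 0, -0.1, 0]]]' --grip 0.085

```text
clock: 26.77
position: [0.5659, -0.0204, 0.1584]
tool_rot: [3.141, 0.004, 2.964]
force: [0.7, 0.0, 1.3]
grip_width: 0.0851
finger_force: 0.0
```

```bash
python3 -c "
from h import *
to((.617,-.030,.069,2.97))
fs=[bot.grab_frame(n) for n in('scene','top')]
g=[.573,-.022,.05]
for i in (0,1):
  q=proj(fs[i],[g])[0]; R=reg(fs[i],'bottle_a',q); print(q.round(),R[1:])
  if np.hypot(*(np.array(R[1])-q))<20: print(fit([fs[i]],[R[0]],UP,[.573,-.022,-.17]))"
```

```text
t 26.77 pos [ 0.5659 -0.0204  0.1584] rpy [3.141 0.004 2.964] q [ 0.51  0.65 -0.84  1.8   0.58  0.96  0.82] w 0.0851 F [0.7 0.  1.3]
  row [-0.0516 -0.0005  0.0896] -0.3
[238. 206.] ([233.6, 207.7], 0.62, 691)
(array([ 0.5736, -0.0272, -0.2777]), np.float64(0.07))
[259. 182.] ([186.8, 159.9], 0.55, 382)
```

>>> carry_out --rows '[[[-0.006, 0.0, 0.02, 0], [-0.007, 0.0, 0.05, 0], [-0.007, 0.0, 0.075, 0], [-0.007, 0.0, 0.088, 0], [-0.007, 0.0, 0.092, 0], [-0.007, 0.0, 0.092, 0], [-0.007, 0.0, 0.092, 0]]]'

```text
clock: 27.55
position: [0.5717, -0.0219, 0.063]
tool_rot: [3.141, 0.0, 2.964]
force: [0.8, 0.6, 1.2]
grip_width: 0.0848
finger_force: 0.0
```

>>> carry_out --rows '[[[0, 0, 0, 0], [0, 0, 0, 0], [0, 0, 0, 0], [0, 0, 0, 0], [0, 0, 0, 0], [0, 0, 0, 0], [0, 0, 0, 0], [0, 0, 0, 0], [0, 0, 0, 0]]]' --grip 0.02 --grip_force 40

```text
clock: 28.3
position: [0.5718, -0.0223, 0.0631]
tool_rot: [-3.141, 0.001, 2.963]
force: [-2.2, -0.8, 8.2]
grip_width: 0.0431
finger_force: 40.6
```

```bash
python3 -c "
from h import *
to((.487,-.048,.155,2.968),(.487,-.048,.1,2.968))"
```

```text
t 28.3 pos [ 0.5718 -0.0223  0.0631] rpy [-3.141e+00  1.000e-03  2.963e+00] q [ 0.44  0.78 -0.74  1.84  0.71  0.81  0.72] w 0.0431 F [-2.2 -0.8  8.2]
  row [ 0.0788 -0.0403 -0.092 ] -0.3
  row [ 0.0788 -0.0403 -0.037 ] -0.3
```

>>> carry_out --rows '[[[0, 0, -0.02, 0], [0, 0, -0.05, 0], [0, 0, -0.08, 0], [0.01, -0.005, -0.092, 0], [0.035, -0.018, -0.092, 0], [0.06, -0.03, -0.092, 0], [0.079, -0.04, -0.092, 0], [0.079, -0.04, -0.09, 0], [0.079, -0.04, -0.075, 0], [0.079, -0.04, -0.065, 0], [0.079, -0.04, -0.065, 0]]]'

```text
clock: 29.22
position: [0.4858, -0.0476, 0.1259]
tool_rot: [-3.141, -0.002, 2.964]
force: [-0.0, -0.3, -1.4]
grip_width: 0.0434
finger_force: 41.6
```

```bash
python3 -c "
from h import *
to((.487,-.048,.128,2.968),(.487,-.048,.1,2.968))
f=bot.grab_frame('scene')
g=proj(f,[[.487,-.048,.12]])[0]; R=reg(f,'bottle_a',g); print(g.round(),R[1:])
P=[p+[0,0,.065] for p in UP]
if np.hypot(*(np.array(R[1])-g))<20: print(fit([f],[R[0]],P,[.487,-.048,-.17]))
print('wells',[(w['conf'],ray(f,w['position'],.006).round(4)) for w in bot.spot_point(f,'well_0')[:4]])
C=reg(f,'carrier',(270,214)); print(C[1:])"
```

```text
t 29.22 pos [ 0.4858 -0.0476  0.1259] rpy [-3.141e+00 -2.000e-03  2.964e+00] q [ 0.6   0.59 -0.84  2.02  0.61  0.81  0.8 ] w 0.0434 F [-0.  -0.3 -1.4]
  row [-0.0012 -0.0002 -0.0021] -0.2
  row [-0.0013 -0.0002  0.0259] -0.2
[261. 171.] ([255.4, 179.1], 0.74, 528)
(array([ 0.4916, -0.047 , -0.2204]), np.float64(0.327))
wells [(0.94, array([0.4917, 0.0139])), (0.66, array([ 0.4905, -0.0535])), (0.65, array([0.5089, 0.0847])), (0.32, array([ 0.351 , -0.3124]))]
([272.2, 217.0], 0.91, 2102)
```

>>> carry_out --rows '[[[-0.003, -0.002, 0.004, 0], [-0.003, -0.002, 0.009, 0], [-0.003, -0.002, 0.014, 0], [-0.003, -0.002, 0.019, 0], [-0.003, -0.002, 0.024, 0], [-0.003, -0.002, 0.028, 0], [-0.003, -0.002, 0.028, 0]]]'

```text
clock: 30.0
position: [0.4891, -0.05, 0.1004]
tool_rot: [-3.14, 0.001, 2.964]
force: [-14.9, -1.8, 43.4]
grip_width: 0.0431
finger_force: 48.7
```

>>> carry_out --rows '[[[0, 0, -0.01, 0], [0, 0, -0.02, 0], [0.003, 0, -0.026, 0], [0.005, 0, -0.026, 0], [0.005, 0, -0.026, 0]]]'

```text
clock: 30.42
position: [0.4839, -0.0493, 0.1254]
tool_rot: [-3.141, 0.0, 2.963]
force: [0.3, -0.6, -1.6]
grip_width: 0.0432
finger_force: 43.5
```

```bash
python3 -c "
from h import *
to((.487,-.048,.128,2.968))
fs=[bot.grab_frame(n) for n in('scene','top')]
for f in fs:
  for l in('bottle_c','bottle_a'):
   for pt in('_base','_cap'):
    z=.065 if 'base' in pt else .183
    print(l+pt,[(round(p['conf'],2),ray(f,p['position'],z).round(4)) for p in bot.spot_point(f,l+pt) if np.hypot(*(ray(f,p['position'],z)-[.485,-.05]))<.05])
  print('wells',[(round(w['conf'],2),ray(f,w['position'],.006).round(4)) for w in bot.spot_point(f,'well_0')[:4]])
f=fs[0]
cand=[r for r in bot.regions_of(f,'bottle_c') if np.hypot(*(np.array(r['position'])-proj(f,[[.485,-.05,.11]])[0]))<20]
for r in cand[:1]:
  g=r['region'].astype(np.float32); ys,xs=np.where(g>0); print(xs.min(),xs.max(),ys.min(),ys.max(),g.sum())
  for tilt in(-12,-8,-4,0,4,8,12):
    t=np.radians(tilt); B=(0,)
    for al in np.arange(-.02,.021,.002):
     for dz in(.05,.055,.06,.065,.07,.075):
      parts=[np.c_[p[:,0]*np.cos(t)+p[:,2]*np.sin(t)+al,p[:,1],p[:,2]*np.cos(t)-p[:,0]*np.sin(t)+dz] for p in [box(-.022,.022,-.022,.022,0,.09)]]
      m=sil(f,parts,[.484,-.049,-.177],2); low=slice(ys.max()-18,384); mm=m.copy();gg=g.copy();mm[:ys.max()-18]=0;gg[:ys.max()-18]=0
      B=max(B,(np.minimum(mm,gg).sum()/np.maximum(mm,gg).sum(),al.round(3),dz))
    print(tilt,B)
"
```

```text
t 30.42 pos [ 0.4839 -0.0493  0.1254] rpy [-3.141  0.     2.963] q [ 0.61  0.59 -0.84  2.02  0.61  0.8   0.8 ] w 0.0432 F [ 0.3 -0.6 -1.6]
  row [-0.0029  0.0018 -0.0026] -0.3
bottle_c_base []
bottle_c_cap [(0.95, array([ 0.4774, -0.0538]))]
bottle_a_base [(0.6, array([ 0.4806, -0.0725]))]
bottle_a_cap []
wells [(0.93, array([0.4949, 0.0041])), (0.81, array([0.5052, 0.0854])), (0.79, array([ 0.4899, -0.0509]))]
bottle_c_base []
bottle_c_cap []
bottle_a_base []
bottle_a_cap []
wells [(0.86, array([0.5085, 0.0933])), (0.58, array([0.4932, 0.0228]))]
251 271 150 187 456.0
-12 (np.float32(0.71956146), np.float64(0.008), 0.075)
-8 (np.float32(0.7380952), np.float64(0.006), 0.075)
-4 (np.float32(0.7477369), np.float64(0.004), 0.075)
0 (np.float32(0.75323075), np.float64(0.002), 0.075)
4 (np.float32(0.73065203), np.float64(-0.0), 0.075)
8 (np.float32(0.72443354), np.float64(-0.002), 0.075)
12 (np.float32(0.7018072), np.float64(-0.004), 0.075)
```

```bash
python3 - <<'E'
from h import *
f=bot.grab_frame('scene'); ft={'K':np.array([[370.7,0,255.7],[0,370.7,187.3],[0,0,1]])}
# bottle
cand=[r for r in bot.regions_of(f,'bottle_c') if np.hypot(*(np.array(r['position'])-proj(f,[[.485,-.05,.11]])[0]))<20]
g=cand[0]['region'].astype(np.float32); ys=np.where(g>0)[0]; B=[]
for al in np.arange(-.016,.017,.002):
  for dz in np.arange(.056,.1,.003):
    m=sil(f,[p+[al,0,dz] for p in [UP[0]]],[.4839,-.0493,-.177],2); c=ys.max()-22
    mm=m.copy();gg=g.copy();mm[:c]=0;gg[:c]=0
    B.append((round(float(np.minimum(mm,gg).sum()/np.maximum(mm,gg).sum()),3),al.round(3),dz.round(3)))
print(sorted(B)[-6:])
# carrier by edges in the first pictures
top=bot.grab_frame('top')
for n,fr in(('scene',f),('top',top)):
    im=cv2.cvtColor(cv2.resize(cv2.imread(f'pics/{n}0.png'),(512*3,384*3),interpolation=cv2.INTER_CUBIC),cv2.COLOR_BGR2GRAY).astype(np.float32)
    im=cv2.GaussianBlur(im,(0,0),2.5); G=cv2.magnitude(cv2.Sobel(im,5,1,0),cv2.Sobel(im,5,0,1)); G=np.minimum(G,np.percentile(G,99))
    s=np.linspace(-1,1,40)
    def ring(cx,cy,hx,hy): return np.r_[np.c_[cx+hx*s,0*s+cy-hy],np.c_[cx+hx*s,0*s+cy+hy],np.c_[0*s+cx-hx,cy+hy*s],np.c_[0*s+cx+hx,cy+hy*s]]
    M=np.vstack([ring(0,0,.04,.108)]+[ring(0,k*.07,.027,.027) for k in(-1,0,1)]); M=np.c_[M,np.full(len(M),.055)]
    def cost(v):
        c,q=np.cos(v[2]),np.sin(v[2]); W=np.c_[M[:,0]*c-M[:,1]*q+v[0],M[:,0]*q+M[:,1]*c+v[1],M[:,2]]
        p=((proj(fr,W)+.5)*3-.5).astype(np.float32); return -float(cv2.remap(G,p[None,:,0],p[None,:,1],1).mean())
    best=min((minimize(cost,[.499+a,.021+b,-.173],method='Nelder-Mead',options=dict(initial_simplex=[[.499+a,.021+b,-.173],[.504+a,.021+b,-.173],[.499+a,.026+b,-.173],[.499+a,.021+b,-.12]])) for a in(-.006,0,.006) for b in(-.006,0,.006)),key=lambda r:r.fun)
    v=best.x; print(n,v.round(4),best.fun,'well0',(v[:2]-.07*np.array([-np.sin(v[2]),np.cos(v[2])])).round(4))
E
```

```text
[(0.743, np.float64(0.002), np.float64(0.083)), (0.746, np.float64(0.002), np.float64(0.077)), (0.758, np.float64(0.004), np.float64(0.077)), (0.764, np.float64(0.002), np.float64(0.08)), (0.77, np.float64(0.004), np.float64(0.083)), (0.783, np.float64(0.004), np.float64(0.08))]
scene [ 0.4995  0.0211 -0.1741] -106.4463119506836 well0 [ 0.4873 -0.0478]
top [ 0.5001  0.021  -0.1726] -71.65398406982422 well0 [ 0.4881 -0.0479]
```

>>> carry_out --rows '[[[0, 0.002, 0.006, 0], [0, 0.002, 0.012, 0], [0, 0.002, 0.018, 0], [0, 0.002, 0.024, 0], [0, 0.002, 0.028, 0], [0, 0.002, 0.031, 0], [0, 0.002, 0.033, 0], [0, 0.002, 0.033, 0]]]'

```text
clock: 31.88
position: [0.4844, -0.0471, 0.0919]
tool_rot: [3.141, -0.001, 2.964]
force: [-0.3, -0.1, -1.6]
grip_width: 0.0434
finger_force: 43.5
```

>>> carry_out --rows '[[[-0.001, 0, 0.005, 0], [-0.001, 0, 0.01, 0], [-0.001, 0, 0.015, 0], [-0.001, 0, 0.02, 0], [-0.001, 0, 0.024, 0], [-0.001, 0, 0.027, 0], [-0.001, 0, 0.03, 0], [-0.001, 0, 0.03, 0]]]'

```text
clock: 32.55
position: [0.4854, -0.0473, 0.0618]
tool_rot: [3.142, -0.001, 2.964]
force: [0.2, -0.1, -2.3]
grip_width: 0.0436
finger_force: 43.5
```

Free all the way. I'll lower it a little more, then release slowly.

>>> carry_out --rows '[[[0, 0, 0.002, 0], [0, 0, 0.003, 0], [0, 0, 0.004, 0], [0, 0, 0.004, 0]]]'

```text
clock: 32.88
position: [0.4855, -0.0474, 0.0582]
tool_rot: [-3.142, -0.0, 2.964]
force: [0.1, -0.0, -1.6]
grip_width: 0.0436
finger_force: 43.5
```

>>> carry_out --rows '[[[0, 0, 0, 0], [0, 0, 0, 0], [0, 0, 0, 0], [0, 0, 0, 0]]]' --grip 0.047 --grip_force 20

```text
clock: 33.22
position: [0.4857, -0.0473, 0.0584]
tool_rot: [3.142, 0.0, 2.964]
force: [0.4, -0.8, 0.0]
grip_width: 0.0469
finger_force: 0.0
```

>>> carry_out --rows '[[[0, 0, -0.004, 0], [0, 0, -0.006, 0], [0, 0, -0.008, 0], [0, 0, -0.02, 0], [0, 0, -0.05, 0], [0, 0, -0.09, 0], [0, 0, -0.12, 0], [0, 0, -0.13, 0]]]' --grip 0.06

```text
clock: 33.88
position: [0.4868, -0.0469, 0.193]
tool_rot: [3.141, 0.004, 2.964]
force: [0.8, -0.6, 0.3]
grip_width: 0.0601
finger_force: 0.0
```

```bash
python3 -c "
from h import *
Cw=[np.array([.4998,.021])+k*.07*np.array([.172,.985]) for k in(-1,0,1)];print(Cw)
f=bot.grab_frame('scene'); 
g=proj(f,[[.4877,-.0479,.1]])[0]; print(g,proj(f,[[.4877,-.0479,.124]]),[(round(p['conf'],2),np.round(p['position'],1),ray(f,p['position'],.124).round(4)) for p in bot.spot_point(f,'bottle_c_cap')])
# next: bottle_a at (.5567,.2518), yaw .19
to((.5567,.2518,.19,.19),(.5567,.2518,.19,.19+np.pi/2),(.5567,.2518,.19,.19-np.pi))"
```

```text
[array([ 0.48776, -0.04795]), array([0.4998, 0.021 ]), array([0.51184, 0.08995])]
[260.41992217 177.51715068] [[260.32847551 170.30518324]] [(0.91, array([257.1, 171. ]), array([ 0.4972, -0.0493])), (0.7, array([301.4, 279.1]), array([0.6161, 0.339 ]))]
t 33.98 pos [ 0.4864 -0.0476  0.1907] rpy [-3.141  0.004  2.963] q [ 0.67  0.5  -0.92  1.96  0.5   0.92  0.89] w 0.0601 F [ 0.4 -1.1 -0.9]
  row [-0.0161  0.3071  0.0006] 158.9
  row [-0.0161  0.3071  0.0006] 68.9
  row [-0.0161  0.3071  0.0006] -21.1
```

>>> carry_out --rows '[[[-0.002, 0.035, 0, 7], [-0.004, 0.07, 0, 14], [-0.006, 0.105, 0, 21], [-0.008, 0.14, 0, 28], [-0.01, 0.175, 0, 35], [-0.012, 0.21, 0, 42], [-0.014, 0.245, 0, 49], [-0.016, 0.28, 0, 56], [-0.016, 0.307, 0, 63], [-0.016, 0.307, 0, 68.9], [-0.016, 0.307, 0, 68.9], [-0.016, 0.307, 0, 68.9]]]' --grip 0.085

```text
clock: 34.98
position: [0.5551, 0.2515, 0.1874]
tool_rot: [-3.14, 0.001, 1.765]
force: [-0.1, -1.1, -0.3]
grip_width: 0.0852
finger_force: 0.0
```

```bash
python3 -c "
from h import *
to((.5567,.2518,.13,1.76),(.5567,.2518,.064,1.76))
f=bot.grab_frame('scene'); g=proj(f,[[.4877,-.0479,.124]])[0]
P=[(round(p['conf'],2),np.round(p['position'],1),ray(f,p['position'],.124).round(4)) for l in('bottle_c_cap','bottle_a_cap') for p in bot.spot_point(f,l)]
print(g.round(1),[p for p in P if np.hypot(*(p[1]-g))<20])
R=reg(f,'bottle_c',proj(f,[[.4877,-.0479,.09]])[0]);print(R[1:])
print(fit([f],[R[0]],[np.vstack([box(-.022,.022,-.022,.022,.06,.106)]),UP[1]+[0,0,.006]],[.4877,-.0479,-.173]))"
```

```text
t 34.98 pos [0.5551 0.2515 0.1874] rpy [-3.140e+00  1.000e-03  1.765e+00] q [-0.13  0.6  -0.58  1.66  0.38  0.99 -0.65] w 0.0852 F [-0.1 -1.1 -0.3]
  row [0.0001 0.0017 0.0574] 0.3
  row [1.000e-04 1.800e-03 1.234e-01] 0.3
[260.3 170.3] [(0.59, array([256.7, 171.4]), array([ 0.4992, -0.0481]))]
([260.5, 186.8], 0.85, 465)
(array([ 0.4938, -0.0393, -0.1866]), np.float64(0.08))
```

>>> carry_out --rows '[[[0, 0.002, 0.03, 0], [0, 0.002, 0.06, 0], [0, 0.002, 0.09, 0], [0, 0.002, 0.112, 0], [0, 0.002, 0.123, 0], [0, 0.002, 0.123, 0], [0, 0.002, 0.123, 0]]]'

```text
clock: 35.77
position: [0.5578, 0.2522, 0.0659]
tool_rot: [3.142, -0.0, 1.761]
force: [1.9, 0.7, 0.6]
grip_width: 0.085
finger_force: 0.0
```

>>> carry_out --rows '[[[0, 0, 0, 0], [0, 0, 0, 0], [0, 0, 0, 0], [0, 0, 0, 0], [0, 0, 0, 0], [0, 0, 0, 0], [0, 0, 0, 0], [0, 0, 0, 0], [0, 0, 0, 0]]]' --grip 0.02 --grip_force 50

```text
clock: 36.52
position: [0.558, 0.2525, 0.0664]
tool_rot: [3.14, 0.0, 1.761]
force: [-2.3, -1.1, 9.8]
grip_width: 0.0435
finger_force: 49.9
```

```bash
python3 -c "
from h import *
to((.4998,.021,.16,1.398),(.5118,.09,.16,1.398))
f=bot.grab_frame('top'); g=proj(f,[[.4877,-.0479,.124],[.4877,-.0479,.006]])
print(g.round(1))
for l in('bottle_c_cap','bottle_a_cap','bottle_a'):
  print(l,[(round(p['conf'],2),np.round(p['position'],1),ray(f,p['position'],.124).round(4)) for p in bot.spot_point(f,l) if np.hypot(*(np.array(p['position'])-g[0]))<20])
R=bot.regions_of(f,'bottle_a'); R=[r for r in R if np.hypot(*(np.array(r['position'])-g[0]))<20]
if R: print(R[0]['position'],fit([f],[R[0]['region'].astype(np.float32)],[box(-.022,.022,-.022,.022,.06,.106),UP[1]+[0,0,.006]],[.4877,-.0479,-.173]))"
```

```text
t 36.52 pos [0.558  0.2525 0.0664] rpy [3.14  0.    1.761] q [-0.18  0.76 -0.51  1.73  0.5   0.78 -0.74] w 0.0435 F [-2.3 -1.1  9.8]
  row [-0.2163 -0.1008 -0.0937] 20.8
  row [-0.1508 -0.076  -0.0937] 20.8
[[270.6 209.6]
 [268.  212.2]]
bottle_c_cap [(0.85, array([268.2, 206.1]), array([ 0.4973, -0.0416]))]
bottle_a_cap []
bottle_a [(0.54, array([270.4, 203.7]), array([ 0.5036, -0.0478]))]
[270.2, 210.4] (array([ 0.4885, -0.0467, -0.235 ]), np.float64(0.11))
```

>>> carry_out --rows '[[[0, 0, -0.03, 0], [0, 0, -0.065, 0], [0, 0, -0.09, 2], [-0.02, -0.01, -0.094, 6], [-0.05, -0.025, -0.094, 11], [-0.085, -0.043, -0.094, 16], [-0.12, -0.06, -0.094, 20.8], [-0.151, -0.076, -0.094, 20.8], [-0.151, -0.076, -0.094, 20.8], [-0.151, -0.076, -0.08, 20.8], [-0.151, -0.076, -0.065, 20.8], [-0.151, -0.076, -0.065, 20.8]]]'

```text
clock: 37.77
position: [0.5106, 0.0893, 0.1288]
tool_rot: [-3.139, 0.001, 1.398]
force: [-0.7, -0.8, -2.7]
grip_width: 0.0432
finger_force: 52.2
```

```bash
python3 -c "
from h import *
to((.5118,.09,.11,1.398),(.5118,.09,.075,1.398))
f=bot.grab_frame('scene'); z=.066
cand=[r for r in bot.regions_of(f,'bottle_a') if np.hypot(*(np.array(r['position'])-proj(f,[[.512,.09,.11]])[0]))<25]
if cand:
  g=cand[0]['region'].astype(np.float32); ys=np.where(g>0)[0]; c=ys.max()-22; B=[]; b=bot.observe()['position']
  for al in np.arange(-.014,.015,.002):
    for dz in np.arange(.05,.09,.003):
      mm=sil(f,[UP[0]+[al,0,dz]],[b[0],b[1],1.398],2); gg=g.copy();mm[:c]=0;gg[:c]=0
      B.append((round(float(np.minimum(mm,gg).sum()/np.maximum(mm,gg).sum()),3),al.round(3),dz.round(3)))
  print(sorted(B)[-5:])"
```

```text
t 37.77 pos [0.5106 0.0893 0.1288] rpy [-3.139e+00  1.000e-03  1.398e+00] q [ 0.07  0.53 -0.48  1.95  0.35  0.74 -0.79] w 0.0432 F [-0.7 -0.8 -2.7]
  row [0.001  0.0011 0.0188] 0.0
  row [0.001  0.0012 0.0538] 0.0
[(0.909, np.float64(-0.002), np.float64(0.068)), (0.914, np.float64(0.004), np.float64(0.071)), (0.915, np.float64(0.002), np.float64(0.068)), (0.921, np.float64(0.002), np.float64(0.071)), (0.923, np.float64(0.0), np.float64(0.068))]
```

>>> carry_out --rows '[[[0.001, 0.001, 0.005, 0], [0.001, 0.001, 0.01, 0], [0.001, 0.001, 0.015, 0], [0.001, 0.001, 0.02, 0], [0.001, 0.001, 0.023, 0], [0.001, 0.001, 0.023, 0]]]'

```text
clock: 38.37
position: [0.5123, 0.0905, 0.1066]
tool_rot: [-3.141, 0.0, 1.398]
force: [0.1, -0.4, -2.8]
grip_width: 0.0435
finger_force: 52.3
```

>>> carry_out --rows '[[[0, 0, 0.006, 0], [0, 0, 0.012, 0], [0, 0, 0.018, 0], [0, 0, 0.023, 0], [0, 0, 0.027, 0], [0, 0, 0.03, 0], [0, 0, 0.032, 0], [0, 0, 0.032, 0]]]'

```text
clock: 39.03
position: [0.5126, 0.0905, 0.075]
tool_rot: [-3.141, 0.0, 1.398]
force: [-0.1, 0.6, -2.0]
grip_width: 0.0436
finger_force: 52.3
```

>>> carry_out --rows '[[[0, 0, 0.001, 0], [0, 0, 0.002, 0], [0, 0, 0.002, 0]]]'

```text
clock: 39.28
position: [0.5128, 0.0905, 0.0733]
tool_rot: [3.141, -0.0, 1.398]
force: [-1.2, -0.1, -1.9]
grip_width: 0.0431
finger_force: 52.3
```

>>> carry_out --rows '[[[0, 0, 0, 0], [0, 0, 0, 0], [0, 0, 0, 0], [0, 0, 0, 0]]]' --grip 0.048

```text
clock: 39.62
position: [0.5128, 0.0905, 0.0734]
tool_rot: [3.141, -0.0, 1.398]
force: [-0.5, -1.3, 0.9]
grip_width: 0.0478
finger_force: 0.0
```

>>> carry_out --rows '[[[0, 0, 0, 0], [0, 0, 0, 0], [0, 0, -0.01, 0], [0, 0, -0.04, 0], [0, 0, -0.08, 0], [0, 0, -0.115, 0], [0, 0, -0.12, 0]]]' --grip 0.07

```text
clock: 40.2
position: [0.5146, 0.0914, 0.1994]
tool_rot: [3.135, -0.003, 1.398]
force: [1.3, 0.5, 0.2]
grip_width: 0.07
finger_force: 0.0
```

```bash
python3 -c "
from h import *
to((.4281,.25,.19,.6412),(.4281,.25,.19,.6412+np.pi/2))"
```

```text
t 40.2 pos [0.5146 0.0914 0.1994] rpy [ 3.135e+00 -3.000e-03  1.398e+00] q [ 0.11  0.44 -0.53  1.89  0.28  0.88 -0.73] w 0.07 F [1.3 0.5 0.2]
  row [ 0.1414 -0.1125  0.009 ] 43.4
  row [ 0.1414 -0.1125  0.009 ] -46.6
```

>>> carry_out --rows '[[[0.02, -0.016, 0, 7], [0.04, -0.032, 0, 14], [0.06, -0.048, 0, 21], [0.085, -0.067, 0, 28], [0.11, -0.088, 0, 35], [0.141, -0.112, 0, 42], [0.141, -0.112, 0.005, 43.4], [0.141, -0.112, 0.03, 43.4], [0.141, -0.112, 0.05, 43.4], [0.141, -0.112, 0.05, 43.4]]]' --grip 0.085

```text
clock: 41.03
position: [0.4251, 0.2481, 0.1412]
tool_rot: [-3.141, 0.004, 0.642]
force: [-0.9, -0.3, -1.4]
grip_width: 0.0854
finger_force: 0.0
```

```bash
python3 -c "
from h import *
to((.4281,.25,.065,.6412))"
```

```text
t 41.03 pos [0.4251 0.2481 0.1412] rpy [-3.141  0.004  0.642] q [-0.36  0.46 -0.37  2.01  0.25  0.71 -1.82] w 0.0854 F [-0.9 -0.3 -1.4]
  row [0.0038 0.0003 0.0762] 0.0
```

>>> carry_out --rows '[[[0.003, 0, 0.02, 0], [0.003, 0, 0.045, 0], [0.003, 0, 0.065, 0], [0.003, 0, 0.075, 0], [0.003, 0, 0.076, 0], [0.003, 0, 0.076, 0]]]'

```text
clock: 41.53
position: [0.4292, 0.2506, 0.0681]
tool_rot: [-3.142, -0.0, 0.641]
force: [-0.2, -0.5, -0.6]
grip_width: 0.085
finger_force: 0.0
```

>>> carry_out --rows '[[[0, 0, 0, 0], [0, 0, 0, 0], [0, 0, 0, 0], [0, 0, 0, 0], [0, 0, 0, 0], [0, 0, 0, 0], [0, 0, 0, 0], [0, 0, 0, 0], [0, 0, 0, 0]]]' --grip 0.02 --grip_force 50

```text
clock: 42.28
position: [0.4294, 0.2508, 0.0683]
tool_rot: [3.141, -0.001, 0.641]
force: [-2.2, -1.2, 11.6]
grip_width: 0.0433
finger_force: 49.6
```

>>> carry_out --rows '[[[0, 0, -0.03, 0], [0, 0, -0.065, 0], [0, 0, -0.1, 0], [0, 0, -0.12, 0], [0, 0, -0.125, 0], [0, 0, -0.125, 0]]]'

```text
clock: 42.78
position: [0.4296, 0.2506, 0.1937]
tool_rot: [3.141, -0.003, 0.64]
force: [0.0, -1.1, -2.0]
grip_width: 0.0431
finger_force: 52.5
```

```bash
python3 -c "
from h import *
to((.4998,.021,.2,1.398))"
```

```text
t 42.78 pos [0.4296 0.2506 0.1937] rpy [ 3.141e+00 -3.000e-03  6.400e-01] q [-0.33  0.39 -0.4   1.96  0.2   0.83 -1.78] w 0.0431 F [ 0.  -1.1 -2. ]
  row [-0.0809  0.2261 -0.0064] -43.4
```

>>> carry_out --rows '[[[0, 0, -0.018, 0], [-0.01, 0.03, -0.024, -6], [-0.02, 0.06, -0.024, -12], [-0.03, 0.09, -0.024, -18], [-0.04, 0.12, -0.024, -24], [-0.05, 0.15, -0.024, -30], [-0.06, 0.18, -0.024, -36], [-0.07, 0.21, -0.024, -42], [-0.081, 0.226, -0.024, -43.4], [-0.081, 0.226, -0.024, -43.4], [-0.081, 0.226, -0.024, -43.4]]]'

```text
clock: 43.7
position: [0.4985, 0.0198, 0.2148]
tool_rot: [-3.139, 0.0, 1.395]
force: [0.3, 0.8, -1.6]
grip_width: 0.0434
finger_force: 52.3
```

```bash
python3 -c "
from h import *
to((.4998,.021,.13,1.398),(.4998,.021,.075,1.398))"
```

```text
t 43.7 pos [0.4985 0.0198 0.2148] rpy [-3.139  0.     1.395] q [ 0.23  0.38 -0.5   1.92  0.23  0.9  -0.55] w 0.0434 F [ 0.3  0.8 -1.6]
  row [0.0014 0.0013 0.0848] -0.1
  row [0.0014 0.0014 0.1398] -0.1
```

>>> carry_out --rows '[[[0.001, 0.001, 0.02, 0], [0.001, 0.001, 0.045, 0], [0.001, 0.001, 0.065, 0], [0.001, 0.001, 0.078, 0], [0.001, 0.001, 0.081, 0], [0.001, 0.001, 0.081, 0]]]'

```text
clock: 44.2
position: [0.4995, 0.0227, 0.1343]
tool_rot: [-3.139, 0.0, 1.399]
force: [-0.6, 0.3, -2.1]
grip_width: 0.0433
finger_force: 52.4
```

```bash
python3 -c "
from h import *
to((.4998,.021,.11,1.398),(.4998,.021,.075,1.398))
f=bot.grab_frame('scene')
R=bot.regions_of(f,'bottle_a'); b=bot.observe()['position']
for n,w,z0 in(('B',b[:2],b[2]-.068),('A',np.array([.5118,.09]),.006),('C',np.array([.4877,-.0479]),.006)):
  q=proj(f,[[*w,z0+.06+.01*(n!='B')]])[0]; r=min(R,key=lambda r:np.hypot(*(np.array(r['position'])-q))); print(n,q.round(),np.round(r['position']))
P=[(np.round(p['position'],1),ray(f,p['position'],.124).round(4)) for l in('bottle_c_cap','bottle_a_cap') for p in bot.spot_point(f,l)]
print(P, proj(f,[[.5118,.09,.124],[.4877,-.0479,.124]]).round(1))"
```

```text
t 44.2 pos [0.4995 0.0227 0.1343] rpy [-3.139  0.     1.399] q [ 0.18  0.5  -0.45  1.99  0.32  0.72 -0.64] w 0.0433 F [-0.6  0.3 -2.1]
  row [-0.0016  0.0007  0.0243] 0.1
  row [-0.0016  0.0007  0.0593] 0.1
B [269. 183.] [268. 183.]
A [279. 213.] [282. 209.]
C [261. 185.] [256. 184.]
[(array([260.2, 171.2]), array([ 0.4903, -0.044 ])), (array([260.3, 274.1]), array([0.6789, 0.2876])), (array([248.6, 237.4]), array([0.6478, 0.1808])), (array([282.6, 197.1]), array([0.5023, 0.091 ])), (array([271.7, 166.5]), array([ 0.45  , -0.0491]))] [[279.2 198. ]
 [260.3 170.3]]
```

>>> carry_out --rows '[[[-0.001, 0.001, 0.006, 0], [-0.001, 0.001, 0.012, 0], [-0.001, 0.001, 0.018, 0], [-0.001, 0.001, 0.023, 0], [-0.001, 0.001, 0.026, 0], [-0.001, 0.001, 0.026, 0]]]'

```text
clock: 44.9
position: [0.5007, 0.0206, 0.1085]
tool_rot: [-3.14, 0.0, 1.398]
force: [0.1, 0.4, -1.3]
grip_width: 0.0437
finger_force: 52.4
```

>>> carry_out --rows '[[[0, 0, 0.006, 0], [0, 0, 0.012, 0], [0, 0, 0.018, 0], [0, 0, 0.023, 0], [0, 0, 0.027, 0], [0, 0, 0.03, 0], [0, 0, 0.033, 0], [0, 0, 0.033, 0]]]'

```text
clock: 45.57
position: [0.5009, 0.0205, 0.0758]
tool_rot: [-3.141, 0.0, 1.398]
force: [-0.5, 0.3, -1.7]
grip_width: 0.0434
finger_force: 52.4
```

>>> carry_out --rows '[[[0, 0, 0, 0], [0, 0, 0, 0], [0, 0, 0, 0], [0, 0, 0, 0]]]' --grip 0.048

```text
clock: 45.9
position: [0.5013, 0.0205, 0.0766]
tool_rot: [3.141, -0.0, 1.398]
force: [0.9, -0.1, 0.4]
grip_width: 0.0482
finger_force: 0.0
```

>>> carry_out --rows '[[[0, 0, 0, 0], [0, 0, 0, 0], [0, 0, -0.01, 0], [0, 0, -0.04, 0], [0, 0, -0.08, 0], [0, 0, -0.115, 0], [0, 0, -0.15, 0], [0, 0, -0.18, 0], [-0.03, 0, -0.2, 0], [-0.06, 0, -0.2, 0], [-0.1, 0, -0.2, 0], [-0.14, 0, -0.2, 0]]]' --grip 0.07

```text
clock: 46.9
position: [0.4765, -0.1184, 0.2777]
tool_rot: [3.14, 0.0, 1.4]
force: [-0.1, -1.1, -0.3]
grip_width: 0.0705
finger_force: 0.0
```

>>> carry_out --rows '[[[-0.04, 0, 0, 0], [-0.08, 0, 0, 0], [-0.12, 0, 0, 0], [-0.16, 0, 0, 0], [-0.2, 0, 0, 0], [-0.2, 0, 0, 0]]]'

```text
clock: 47.4
position: [0.4398, -0.3217, 0.2767]
tool_rot: [-3.141, 0.002, 1.39]
force: [-1.1, -0.7, -1.1]
grip_width: 0.0699
finger_force: 0.0
```

```bash
python3 -c "
from h import *
to((.5,.02,.2,1.398))
fs=[bot.grab_frame(n) for n in('scene','top')]
W=[(.4877,-.048),(.4998,.021),(.5118,.09)]
L=[[np.array(p['position']) for l in('bottle_c_cap','bottle_a_cap') for p in bot.spot_point(f,l)] for f in fs]
for w in W:
  ps=[]
  for f,l in zip(fs,L):
    g=proj(f,[[*w,.124]])[0]; d=[np.hypot(*(p-g)) for p in l]; ps.append(l[int(np.argmin(d))] if d and min(d)<9 else None)
  print(w,tri(fs,ps).round(4) if all(p is not None for p in ps) else [None if p is None else ray(f,p,.124).round(4) for f,p in zip(fs,ps)])"
```

```text
t 47.4 pos [ 0.4398 -0.3217  0.2767] rpy [-3.141e+00  2.000e-03  1.390e+00] q [ 0.79  0.36 -0.35  1.75  0.14  1.06  0.21] w 0.0699 F [-1.1 -0.7 -1.1]
  row [ 0.3471 -0.0021  0.0759] -0.4
(0.4877, -0.048) [ 0.4932 -0.0533  0.1184]
(0.4998, 0.021) [None, None]
(0.5118, 0.09) [0.5088 0.0878 0.1202]
```

```bash
python3 -c "
from h import *
fs=[bot.grab_frame(n) for n in('scene','top')]
for i,f in enumerate(fs):
  R=bot.regions_of(f,'bottle_a')+bot.regions_of(f,'bottle_c')
  for w in [(.4877,-.048),(.4998,.021),(.5118,.09)]:
    b=[]
    for dz in (-.006,0,.006,.012,.02,.03):
      m=sil(f,[box(-.022,.022,-.022,.022,.058,.106+dz),UP[1]+[0,0,.006+dz]],[*w,-.173])
      b.append(round(max(float(np.minimum(m,r['region']).sum()/np.maximum(m,r['region']).sum()) for r in R),2))
    print(i,w,b)
im=fs[0]['pixels'].astype(int); 
for w in [(.4877,-.048),(.4998,.021),(.5118,.09)]:
  p=proj(fs[0],[[*w,z] for z in(.124,.115,.09,.08)]).round().astype(int); print([im[y,x].tolist() for x,y in p])
"
```

```text
0 (0.4877, -0.048) [0.59, 0.63, 0.61, 0.58, 0.53, 0.48]
0 (0.4998, 0.021) [0.65, 0.68, 0.64, 0.6, 0.55, 0.5]
0 (0.5118, 0.09) [0.84, 0.88, 0.82, 0.77, 0.71, 0.65]
1 (0.4877, -0.048) [0.9, 0.91, 0.9, 0.89, 0.86, 0.84]
1 (0.4998, 0.021) [0.93, 0.92, 0.91, 0.89, 0.88, 0.86]
1 (0.5118, 0.09) [0.84, 0.84, 0.83, 0.82, 0.79, 0.76]
[[139, 134, 133], [107, 104, 103], [228, 228, 221], [150, 144, 133]]
[[138, 134, 133], [125, 121, 120], [225, 219, 207], [150, 142, 134]]
[[138, 135, 134], [126, 122, 121], [232, 232, 223], [149, 143, 134]]
```

All three fit best seated on the well floors (offset 0) with their grey caps on top. I'll hand the job in.

```bash
python3 -c "
from workcell import bot
print(bot.job_done())"
```

```text
the job is handed in; nothing more can be done
None
```

I handed the job in at about 48 s: camera checks show all three white bottles seated upright in the carrier. The lying bottle slipped over the rest's lip on the first try, but the second try left it lying there, and I took it with a new grip. I got no pass or fail result and did not re-measure the other things.

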